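# Lay up a stepped wooden blank and send it to the press

## Task

Throw the plywood offcut lying on the carrier into the black scrap bin, then, with the carrier still at the green loading station, lay all the wooden discs that are on the bench flat in one stack centred on the white spot of the carrier's plate, largest at the bottom and each next smaller one above, with the steel pressing disc on top. Turn the sleeve of the ply gauge to the number of wooden discs in the stack (the steel disc does not count), and with the stack complete slide the carrier along its rail to the middle, red press station, the stack still standing centred. Leave the scraper, sanding block and glue bottle where they are, and let go of everything.

Things in the scene. Friction and masses are not known exactly. Their poses are not given: they have to be found in the camera images.
- plate (a point): Centre of the top face of the carrier's flat aluminium deck (130 mm along the point's x, 120 mm along y, about 35 mm above the bench, level), where a white spot inside blue rings is printed (outer ring 92 mm across, flush). The point's axes are those of rail. The discs are stacked here.
- carrier (a joint): Position of the carrier along its rail, m, growing along the rail's -y: 0 = loading station (green mark, +y end; it starts here), 0.13 = press station (red mark, middle, at the folded-back red press head), 0.26 = unloading station (blue mark, -y end). End stops at 0 and 0.26. It slides stiffly (about 4 N) and stays wherever it is left.
- handle (a point): Centre of the top of the carrier's upright yellow handle post: 16 mm diameter, standing 45 mm above the deck, on a tab 97 mm from the plate centre on the robot's side (the rail's -x); it can be pinched from above.
- rail: Fixed blue rail base (130 mm along its x, 420 mm along its y, 4 mm thick, 22 mm high end stops). Origin: centre of its underside, below the press station. y runs along the rail to the loading end, x away from the robot. A red press head, 150 mm long in y, 150 mm high, stands 150 mm off the centre line on the far side (+x) of the middle; it does not overhang the carrier.
- sleeve (a joint): Angle of the knurled steel sleeve of the ply gauge, rad; grows clockwise seen from above. Its marks: 0 = mark 1 (one yellow dot), 0.4 = mark 2 (two dots), 0.8 = mark 3, 1.2 = mark 4, 1.6 = mark 5; the sleeve's red pointer shows the mark. It starts about mark 1 or 2, turns from -0.2 to 1.8 against light friction (0.05 N m) and stays where it is left.
- sleeve_top (a point): Centre of the top of that sleeve, 62 mm above the bench, on its vertical axis. The sleeve is a round cylinder, 36 mm diameter, 42 mm high, free all round, standing on the fixed round grey gauge base (124 mm across, 14 mm thick); grip it from above and turn.
- cap: Bright steel pressing disc, 36 mm diameter, 18 mm thick, 0.14 kg, with a small red spot on one face; either face may be up. Origin: centre of the disc (9 mm above what it lies on), z along its axis. Always present.
- offcut: Plywood offcut bar, 95 x 30 x 22 mm (x, y, z), left lying on the carrier's deck. Origin: centre of its underside.
- scrap_in (a point): Centre of the inner floor (5 mm above the bench) of the fixed black open scrap bin, 170 mm along its x, 150 mm along its y, 55 mm high, walls 5 mm.
- ply_68: Round dark brown wooden disc (ply), 68 mm diameter, 18 mm thick, lying flat on the bench; either face may be up. Origin: centre of the disc (9 mm above what it lies on), z along its axis. May be absent in a run (None).
- ply_62: Round red-brown wooden disc (ply), 62 mm diameter, 18 mm thick, lying flat on the bench; either face may be up. Origin: centre of the disc (9 mm above what it lies on), z along its axis. May be absent in a run (None).
- ply_56: Round golden wooden disc (ply), 56 mm diameter, 18 mm thick, lying flat on the bench; either face may be up. Origin: centre of the disc (9 mm above what it lies on), z along its axis. May be absent in a run (None).
- ply_50: Round grey-tan wooden disc (ply), 50 mm diameter, 18 mm thick, lying flat on the bench; either face may be up. Origin: centre of the disc (9 mm above what it lies on), z along its axis. May be absent in a run (None).
- ply_44: Round pale cream wooden disc (ply), 44 mm diameter, 18 mm thick, lying flat on the bench; either face may be up. Origin: centre of the disc (9 mm above what it lies on), z along its axis. May be absent in a run (None).
- scraper: Red-handled scraper, about 115 x 16 x 10 mm; origin near the centre of its underside. Not part of the job: leave it where it is.
- sander: Cork sanding block, 100 x 57 x 31 mm; origin near the centre of its underside. Not part of the job: leave it where it is.
- glue: White glue bottle with orange cap, 58 mm diameter, 150 mm high; origin near the centre of its underside. Not part of the job: leave it where it is.
Not all that is in view belongs to the job. What is shaped like the ply_68 but blue is not meant. Of the things shaped like the part that bears sleeve, the grey one is meant.

How it is judged:
By the outcome, as a careful person would: the job done as asked, in the order asked, and still so for the second after the job is handed in, with the robot touching nothing.
Of ply_68, ply_62, ply_56, ply_50, ply_44 only 3 to 5 are there at a start; the rules pass over those that are not, and their reading is None.
At some moment in a run one of ply_68, ply_62, ply_56, ply_50, ply_44, cap, offcut may be knocked a few centimetres aside while the robot is not near it.
Once in a run the grip may slacken for a moment while it holds something.
It also fails if it takes over 210 s, if anything falls off the work surface, if the arm or the gripper's body presses on something with over 40 N, if the wrist force passes 120 N, or if a joint passes its speed limit or range.

## Robot

A 6-joint arm with a two-finger parallel gripper is mounted at the origin on the work surface. World frame = base frame: x ahead of the robot, y to its left, z up, the work surface at z = 0. Lengths are in m, angles in rad, forces in N, time in s.
With the tool pointing down it reaches from about 0.25 to 0.725 m from the base axis. Payload 4 kg.
Tool frame: the origin (TCP) lies on the centre line of the jaws, within the pads' length; the fingertips stand 22 mm ahead of it and the grasp point (between the pads) lies 3 mm ahead of it (bot.tip_reach is the distance from the TCP to the fingertips, in m); z points along the fingers, y is the line along which they close (so a half turn about z gives the same grasp; the last joint's range is limited). The gripper opens to 85 mm and grips with 20 to 120 N. Pads are 22 mm wide; open, the fingers measure 114 mm over their backs; the gripper's body (76 mm by 85 mm) begins 54 mm behind the grasp point. The pads swing forward as they close: fully open they stand 13 mm farther back than shut.
Start: joints at [1.158, 0.241, 0.005, 1.335, 0, 1.571], TCP at [0.201, 0.458, 0.253] pointing down, gripper open.
Joint ranges: [-2.72, 2.72], [-1.05, 1.87], [-1.09, 1.28], [-1.99, 2.15], [-1.42, 1.44], [-3.14, 3.14]. Speed limits (rad/s): [2.79, 2.79, 3.14, 3.14, 3.14, 3.14].

## Interface

Orientations are given as a unit quaternion [x, y, z, w].
In Python, from workcell import bot gives the robot as it stands. The module is installed in compiled form; this text tells all that it offers.
- The arm moves only by the tool apply_moves, never from a script. Its argument "commands" is a list of rows, each a list of 4 numbers: the shift along the tool's x, y, z scaled (see below), then the turn about the tool's z scaled (see below). In form: [[tx, ty, tz, roll], ...]. A call has exactly 5 rows; each row shifts and turns the commanded pose from where the row before left it, along the tool's axes as they then stand; what a row does not reach is not made up. The controller multiplies each number of a shift by 20 mm and each number of a turn by 60 degrees. A row lasts 1/12 s, in which the tool goes at most 41.7 mm and 7.16 degrees, less where a joint would pass 70% of its speed; a pose out of reach is approached as far as the arm can. A call with a number of a shift or a turn outside -1 to 1 is refused whole. A call with a gripper value outside its range is refused whole. "claw" is the closure, from 0 (fully open) to 1 (shut), set as the call begins (left out, the last holds). The fingers move at their own pace and stop on an object; the grip force is fixed at half the most. Time passes only in rows, so rows that do not move let the fingers close, or fill a call up. It gives the time, the measured TCP pose, the force, the opening and the grip force at its end, in the units of the state.
- bot.get_obs(): the state, without advancing time (a new reading comes with each control period).
- bot.camera(name): name is "scene" or "side" or "wrist"; returns a dict with "image" (400x640x3 uint8, blue, green, red), "camera_matrix" (3x3 intrinsics, pixels), "R" (3x3) and "t" (3): a world point X has camera coordinates R X + t. Camera axes: x right, y down, z forward; pixel columns grow to the right and rows downward; lengths in m; the calibration is good to about 2 mm. The wrist camera is an equidistant fisheye: a pixel r from the principal point sees the ray r / f radians off the axis. A picture is of the moment at which its call begins. There is no depth.
- bot.job_done(): hands the job in; it is judged then, once.
The state is a dict: "clock": time; "joint_pos": joint angles; "joint_vel": joint speeds; "tau": joint torques, N m; "eef_pos": TCP position; "tool_rot": TCP orientation; "ft_force": force on the tool from outside, world axes, zero at the start; "ft_torque": the same for the moment, N m; "grip_width": finger opening in m; "grasp_force": force on a finger pad.
Only numpy, scipy, OpenCV 4.12 (cv2) and the standard library are available. Lean on these libraries where they do the work, as an engineer would, in place of code of your own. Each camera call takes 0.05 s, during which the arm holds its last target. There are 200 camera calls.

## Working session

There is one attempt and no reset: what is moved stays moved. The work goes in short steps, Python scripts to look and compute and a tool call to move; the robot and the scene stay as the last step left them, time stands still between calls to the robot, and variables do not carry over. Pictures are saved under pics/ and viewed, at most 14 in all, crops included, and the job is handed in when it is done.

Besides the shell and the picture viewer there is one more tool, called after "Call:" as name(argument=value, ...), one argument or row to a line, values as JSON. apply_moves: Moves the arm, as the interface text tells. Shifts and turns lie within -1 to 1; 1 stands for 20 mm of shift or 60 degrees of turn. Its arguments: {"type":"object","properties":{"commands":{"type":"array","items":{"type":"array","items":{"type":"number","minimum":-1,"maximum":1}}},"claw":{"type":"number"}},"required":["commands"]}

```bash
mkdir -p pics; cat > h.py <<'E'
import numpy as np, cv2
from workcell import bot
def snap(name,fn):
    c=bot.camera(name); cv2.imwrite('pics/%s.png'%fn,c['image'])
    np.savez('pics/%s.npz'%fn,**{k:np.array(v) for k,v in c.items()}); return c
def load(fn): return dict(np.load('pics/%s.npz'%fn))
def ray(c,px):
    K=c['camera_matrix'];R=c['R'];t=np.ravel(c['t'])
    d=np.array([(px[0]-K[0,2])/K[0,0],(px[1]-K[1,2])/K[1,1],1.])
    return -R.T@t, R.T@(d/np.linalg.norm(d))
def rayw(c,px):
    K=c['camera_matrix'];R=c['R'];t=np.ravel(c['t'])
    a=np.array([(px[0]-K[0,2])/K[0,0],(px[1]-K[1,2])/K[1,1]]);th=np.linalg.norm(a)
    d=np.r_[a/max(th,1e-9)*np.sin(th),np.cos(th)]
    return -R.T@t, R.T@d
def atz(o,d,z): return o+d*(z-o[2])/d[2]
def tri(rs):
    A=sum(np.eye(3)-np.outer(d,d) for o,d in rs);b=sum((np.eye(3)-np.outer(d,d))@o for o,d in rs)
    p=np.linalg.solve(A,b);return p,[np.linalg.norm((np.eye(3)-np.outer(d,d))@(p-o)) for o,d in rs]
def proj(c,X):
    v=c['R']@np.array(X)+np.ravel(c['t']);p=c['camera_matrix']@v;return p[:2]/p[2]
def projw(c,X):
    v=c['R']@np.array(X)+np.ravel(c['t']);th=np.arctan2(np.hypot(v[0],v[1]),v[2]);K=c['camera_matrix']
    u=v[:2]/np.hypot(*v[:2])*th;return np.array([K[0,0]*u[0]+K[0,2],K[1,1]*u[1]+K[1,2]])
E
python3 - <<'E'
from h import *
for n in('scene','side','wrist'):
    c=snap(n,n+'0');print(n,-c['R'].T@np.ravel(c['t']),c['R'][2],c['camera_matrix'][0,0])
o=bot.get_obs();print({k:np.round(v,3) for k,v in o.items()},bot.tip_reach)
E
```

```text
scene [1.16282194 0.56817735 0.91609575] [-0.52056501 -0.51796574 -0.6787662 ] 440.44048174356305
side [-0.08580326 -1.06328476  1.25396288] [ 0.37294129  0.59242747 -0.71410397] 503.9745619128551
wrist [0.1385752  0.48553209 0.37308947] [ 0.24460342 -0.10980047 -0.96338623] 309.70691628693146
{'clock': np.float64(0.15), 'joint_pos': array([1.158, 0.241, 0.004, 1.335, 0.   , 1.571]), 'joint_vel': array([ 0.001, -0.002,  0.003, -0.001, -0.   , -0.001]), 'tau': array([ 1.0000e-03, -3.7263e+01,  2.5264e+01,  1.2000e-02,  0.0000e+00,
        0.0000e+00]), 'eef_pos': array([0.2  , 0.458, 0.253]), 'tool_rot': array([ 0.205,  0.979, -0.001, -0.   ]), 'ft_force': array([-0.216,  0.035, -0.206]), 'ft_torque': array([ 0.051, -0.042,  0.013]), 'grasp_force': np.float64(0.0), 'grip_width': np.float64(0.086)} 0.022
```

View pics/scene0.png

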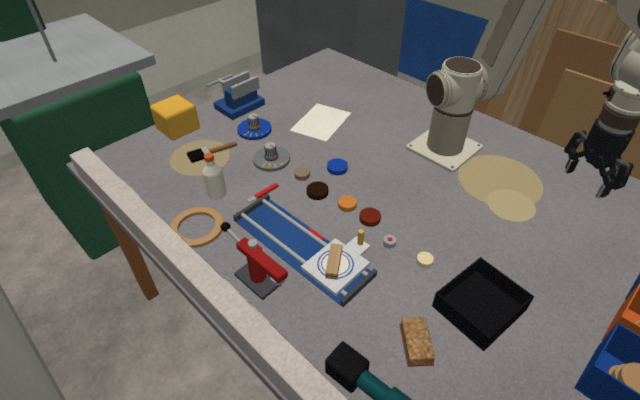

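View pics/side0.png

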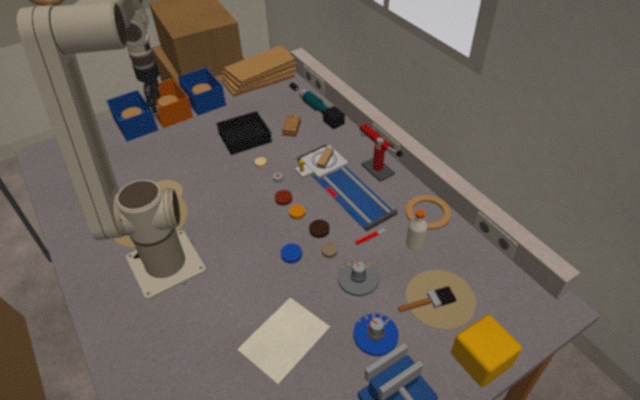

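Scene: cream disc (425,259), cap (390,240), red-brown (370,216), golden (347,202), dark brown (317,190), grey-tan (302,173). The blue disc (337,166) is a decoy. The grey gauge (271,156) is the one meant, because the other (254,125) is blue. The bin is at (483,300), and the offcut lies on the carrier at (334,262). I'll enlarge crops to confirm.

```bash
python3 - <<'E'
import cv2
a=cv2.imread('pics/scene0.png')[130:370,235:555];cv2.imwrite('pics/sc.png',cv2.resize(a,None,fx=2.5,fy=2.5,interpolation=cv2.INTER_CUBIC))
a=cv2.imread('pics/side0.png')[100:300,210:450];cv2.imwrite('pics/sd.png',cv2.resize(a,None,fx=3,fy=3,interpolation=cv2.INTER_CUBIC))
E
```

```text
(no output)
```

View pics/sc.png

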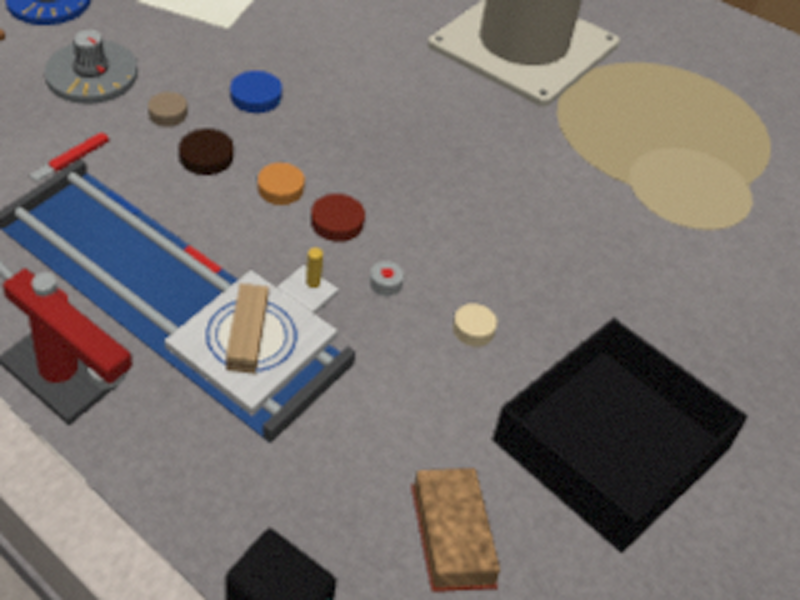

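View pics/sd.png

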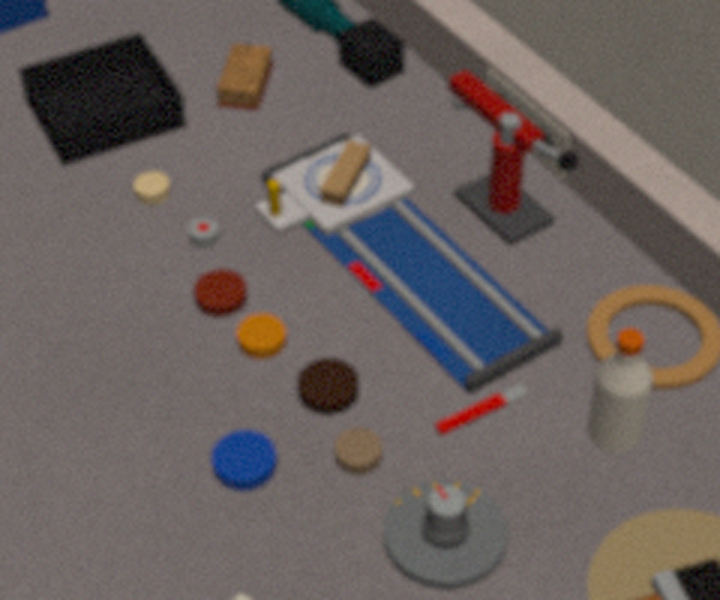

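Both crops confirm it: five plies are on the bench, in clear size order, and the blue disc and blue gauge are decoys. The red pointer on the grey gauge is visible in both views. Next I'll triangulate the top-face centres.

```bash
python3 - <<'E'
from h import *
S=load('scene0');D=load('side0')
P={'cap':((387,272),(203,228)),'p44':((476,319),(152,183)),'p62':((338,212),(220,287)),'p56':((281,179),(262,329)),'p68':((206,147),(328,380)),'p50':((168,104),(358,445)),
'sleeve':((88,40),(446,497)),'handle':((315,253),(273,183)),'plate':((252,335),(343,181)),'binA':((616,322),(24,72)),'binB':((744,418),(141,38)),'binC':((502,415),(64,134)),'binD':((622,520),(183,98)),
'off1':((254,285),(357,145)),'off2':((242,360),(333,190)),'railend':((72,165),(470,385)),'sand':((456,478),(246,70)),'glue':((0,0),(630,340))}
for k,(a,b) in P.items():
    ra=ray(S,(np.array(a)+.5)/2.5-.5+[235,130]);rb=ray(D,(np.array(b)+.5)/3-.5+[210,100])
    p,e=tri([ra,rb]);print(k,np.round(p*1e3,1),np.round(np.array(e)*1e3,1),'at18',np.round(atz(*ra,.018)[:2]*1e3),np.round(atz(*rb,.018)[:2]*1e3))
E
```

```text
cap [473.  136.2  16.7] [0.2 0.2] at18 [474. 137.] [472. 135.]
p44 [460.  242.3  16.7] [0.5 0.5] at18 [461. 243.] [460. 241.]
p62 [440.7  39.3  16.8] [0. 0.] at18 [442.  40.] [440.  38.]
p56 [446.6 -43.9  17.2] [0.3 0.3] at18 [447. -43.] [447. -45.]
p68 [ 468.  -147.7   16.3] [0.1 0.1] at18 [ 469. -146.] [ 467. -149.]
p50 [ 445.2 -240.    16.9] [0.4 0.4] at18 [ 446. -239.] [ 445. -241.]
sleeve [ 462.9 -369.9   59.9] [0.1 0.1] at18 [ 429. -416.] [ 482. -345.]
handle [551.1  97.1  78.2] [0.7 0.7] at18 [508.  63.] [583. 157.]
plate [647.5  98.9  32.2] [0.4 0.4] at18 [639.  92.] [656. 112.]
binA [403.1 384.6 103.8] [32.7 32.7] at18 [362. 349.] [423. 534.]
binB [518.4 469.  108.3] [57.4 57.4] at18 [381. 496.] [588. 513.]
binC [459.2 352.5  -7.3] [64.4 64.4] at18 [541. 329.] [411. 387.]
binD [571.4 441.9 -13.6] [37. 37.] at18 [558. 467.] [572. 366.]
off1 [649.   87.7  98.5] [10.6 10.6] at18 [589.  47.] [708. 159.]
off2 [652.4 107.1   6.8] [12.1 12.1] at18 [669. 106.] [637. 105.]
railend [ 597.1 -239.2   12.9] [5.2 5.2] at18 [ 604. -238.] [ 590. -240.]
sand [649.5 342.3  46.9] [5.5 5.5] at18 [627. 338.] [670. 371.]
glue [ 618.8 -379.6  196.6] [35.6 35.6] at18 [ 455. -579.] [ 775. -285.]
```

```bash
python3 - <<'E'
from h import *
S=load('scene0');D=load('side0')
s=lambda p:(np.array(p)+.5)/2.5-.5+[235,130]
d=lambda p:(np.array(p)+.5)/3-.5+[210,100]
for a,b in (((254,285),(333,195)),((243,361),(358,146))): print('off',[np.round(v*1e3,1) for v in tri([ray(S,s(a)),ray(D,d(b))])], np.round(atz(*ray(S,s(a)),.057)*1e3))
for a in ((616,322),(744,418),(622,530),(502,410)): print('bin',np.round(atz(*ray(S,s(a)),.055)*1e3))
for a in ((251,271),(336,333),(253,402),(167,341)): print('plate',np.round(atz(*ray(S,s(a)),.034)*1e3))
for a in ((24,72),(141,38),(183,102)): print('binside',np.round(atz(*ray(D,d(a)),.055)*1e3))
for a in ((347,138),(412,187),(333,229)): print('pl side',np.round(atz(*ray(D,d(a)),.034)*1e3))
E
```

```text
Traceback (most recent call last):
TypeError: can't multiply sequence by non-int of type 'float'
```

View pics/wrist0.png

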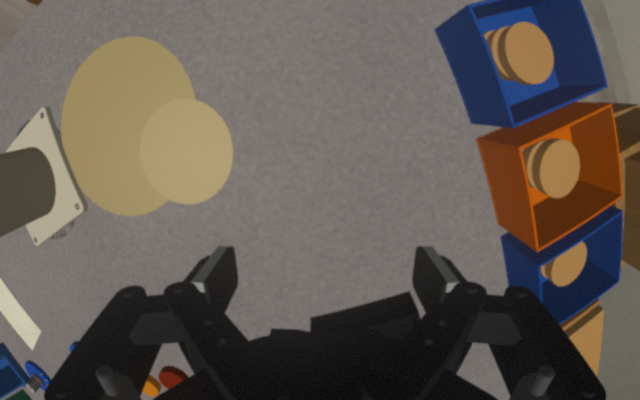

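```bash
python3 - <<'E'
from h import *
S=load('scene0');D=load('side0');W=load('wrist0')
s=lambda p:(np.array(p)+.5)/2.5-.5+[235,130]
d=lambda p:(np.array(p)+.5)/3-.5+[210,100]
mm=lambda v:np.round(np.array(v)*1e3,1)
for a,b in (((254,285),(333,195)),((243,361),(358,146))):
    p,e=tri([ray(S,s(a)),ray(D,d(b))]); print('off',mm(p),mm(e), mm(atz(*ray(S,s(a)),.055)),mm(atz(*ray(D,d(b)),.055)))
for a in ((616,322),(744,418),(622,530),(502,410)): print('bin',mm(atz(*ray(S,s(a)),.055)))
for a in ((24,72),(141,38),(183,102)): print('binside',mm(atz(*ray(D,d(a)),.055)))
for a in ((251,271),(336,333),(253,402),(167,341)): print('plate',mm(atz(*ray(S,s(a)),.034)))
for a in ((347,138),(412,187),(333,229)): print('pl side',mm(atz(*ray(D,d(a)),.034)))
from scipy.spatial.transform import Rotation as Ro
R=Ro.from_quat([.205,.979,-.001,0]).as_matrix();T=np.array([.2005,.458,.253])
for px in ((235,247),(418,247),(217,247),(433,247)):
    o,v=rayw(W,px);o=R.T@(o-T);v=R.T@v
    for x in (.011,-.011): k=(x-o[0])/v[0];print(px,mm(o),x,mm(o+k*v))
E
```

```text
off [611.5  66.1  52.3] [1.2 1.2] [612.2  68.3  55. ] [610.8  62.8  55. ]
off [687.  124.6  50.7] [0. 0.] [689.4 126.8  55. ] [684.2 120.4  55. ]
bin [395.2 357.6  55. ]
bin [413.2 498.9  55. ]
bin [591.6 476.3  55. ]
bin [561.6 335.9  55. ]
binside [407.3 485.9  55. ]
binside [567.4 465.7  55. ]
binside [548.3 315.7  55. ]
plate [586.8  40.4  34. ]
plate [586.9 158.8  34. ]
plate [705.9 156.1  34. ]
plate [713.5  44.6  34. ]
pl side [694.8 161.7  34. ]
pl side [709.7  41.2  34. ]
pl side [590.9  32.7  34. ]
(235, 247) [ 6.770e+01  1.000e-01 -1.201e+02] 0.011 [ 11.  -40.6   4.5]
(235, 247) [ 6.770e+01  1.000e-01 -1.201e+02] -0.011 [-11.  -56.4  52.8]
(418, 247) [ 6.770e+01  1.000e-01 -1.201e+02] 0.011 [11.  42.3  4.1]
(418, 247) [ 6.770e+01  1.000e-01 -1.201e+02] -0.011 [-11.   58.6  52.3]
(217, 247) [ 6.770e+01  1.000e-01 -1.201e+02] 0.011 [ 11.  -49.2   3.8]
(217, 247) [ 6.770e+01  1.000e-01 -1.201e+02] -0.011 [-11.  -68.3  51.9]
(433, 247) [ 6.770e+01  1.000e-01 -1.201e+02] 0.011 [11.  49.4  3.6]
(433, 247) [ 6.770e+01  1.000e-01 -1.201e+02] -0.011 [-11.   68.5  51.5]
```

Call:
apply_moves(
  commands=[
    [0, 0, 0.5, -0.079],
    [0, 0, 0.5, -0.079],
    [0, 0, 0.5, -0.079],
    [0, 0, 0.5, -0.079],
    [0, 0, 0.5, -0.079],
  ],
  claw=0,
)

```text
clock: 0.57
eef_pos: [0.2005, 0.4577, 0.2025]
tool_rot: [-0.002, 1.0, -0.0, -0.0]
ft_force: [0.5, -0.6, -0.1]
grip_width: 0.0855
grasp_force: 0.0
```

Call:
apply_moves(
  commands=[
    [-0.9, -0.72, 0, 0],
    [-0.9, -0.72, 0, 0],
    [-0.9, -0.72, 0, 0],
    [-0.9, -0.72, 0, 0],
    [-0.9, -0.72, 0, 0],
  ],
)

```text
clock: 0.98
eef_pos: [0.2911, 0.3852, 0.2029]
tool_rot: [-0.001, 1.0, -0.0, -0.0]
ft_force: [0.3, -0.2, -0.5]
grip_width: 0.085
grasp_force: 0.0
```

Call:
apply_moves(
  commands=[
    [-0.9, -0.72, 0, 0],
    [-0.9, -0.72, 0, 0],
    [-0.9, -0.72, 0, 0],
    [-0.9, -0.72, 0, 0],
    [-0.9, -0.72, 0, 0],
  ],
)

```text
clock: 1.4
eef_pos: [0.3813, 0.3132, 0.203]
tool_rot: [-0.0, 1.0, -0.0, -0.0]
ft_force: [0.4, 0.6, -0.6]
grip_width: 0.0857
grasp_force: 0.0
```

Call:
apply_moves(
  commands=[
    [-0.9, -0.72, 0, 0],
    [-0.9, -0.72, 0, 0],
    [-0.9, -0.72, 0, 0],
    [-0.9, -0.72, 0, 0],
    [-0.9, -0.72, 0, 0],
  ],
)

```text
clock: 1.82
eef_pos: [0.4713, 0.2413, 0.2029]
tool_rot: [-0.0, 1.0, -0.0, -0.0]
ft_force: [0.6, -0.7, -0.9]
grip_width: 0.0853
grasp_force: 0.0
```

Call:
apply_moves(
  commands=[
    [-0.9, -0.72, 0, 0],
    [-0.9, -0.72, 0, 0],
    [-0.9, -0.72, 0, 0],
    [-0.9, -0.72, 0, 0],
    [-0.9, -0.72, 0, 0],
  ],
)

```text
clock: 2.23
eef_pos: [0.5614, 0.1694, 0.2028]
tool_rot: [-0.0, 1.0, -0.0, -0.0]
ft_force: [0.3, 1.5, 0.1]
grip_width: 0.0852
grasp_force: 0.0
```

Call:
apply_moves(
  commands=[
    [-0.9, -0.72, 0, 0],
    [-0.9, -0.72, 0, 0],
    [-0.9, -0.72, 0, 0],
    [-0.45, -0.72, 0, 0],
    [0, 0, 0, 0],
  ],
)

```text
clock: 2.65
eef_pos: [0.6254, 0.1098, 0.2022]
tool_rot: [0.001, 1.0, -0.001, -0.0]
ft_force: [0.2, -0.1, 0.2]
grip_width: 0.0854
grasp_force: 0.0
```

```bash
python3 - <<'E'
from h import *
c=snap('wrist','w1');cv2.imwrite('pics/w1c.png',cv2.resize(c['image'][100:300,180:460],None,fx=2.5,fy=2.5,interpolation=cv2.INTER_CUBIC))
print([np.round(projw(c,p),1) for p in ((.6475,.0989,.035),(.649,.0955,.057),(.551,.097,.080),(.473,.136,.018))])
E
```

```text
[array([313.5, 209.5]), array([308.8, 218.3]), array([307.4, 107.4]), array([350.8,  32.1])]
```

View pics/w1.png

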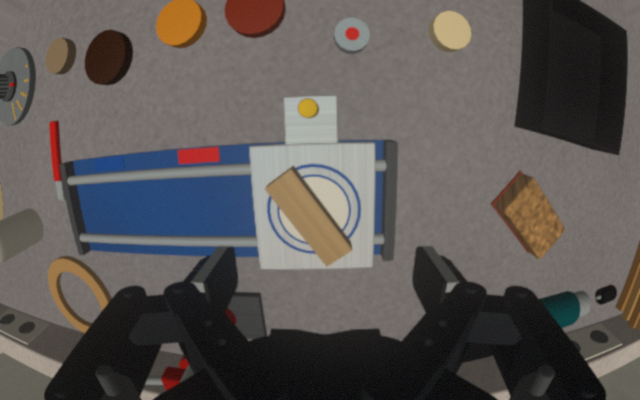

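Call:
apply_moves(
  commands=[
    [-0.3, -0.18, 0, 0],
    [-0.3, -0.18, 0, 0],
    [-0.3, -0.18, 0, 0],
    [-0.28, -0.18, 0, 0],
    [0, 0, 0, 0],
  ],
)

```text
clock: 3.12
eef_pos: [0.6485, 0.098, 0.2032]
tool_rot: [-0.0, 1.0, -0.0, 0.0]
ft_force: [-0.5, -0.1, -0.3]
grip_width: 0.0858
grasp_force: 0.0
```

Call:
apply_moves(
  commands=[
    [0, 0, 0.7, -0.105],
    [0, 0, 0.7, -0.105],
    [0, 0, 0.7, -0.105],
    [0, 0, 0.7, -0.105],
    [0, 0, 0.7, -0.105],
  ],
)

```text
clock: 3.53
eef_pos: [0.6474, 0.0987, 0.1328]
tool_rot: [-0.275, 0.962, 0.0, 0.0]
ft_force: [0.7, 0.5, -1.0]
grip_width: 0.0857
grasp_force: 0.0
```

Call:
apply_moves(
  commands=[
    [0, 0, 0.7, -0.105],
    [0, 0, 0.7, 0],
    [0, 0, 0.7, 0],
    [0, 0, 0.7, 0],
    [0, 0, 0.7, 0],
  ],
)

```text
clock: 3.95
eef_pos: [0.6474, 0.0987, 0.0627]
tool_rot: [-0.325, 0.946, 0.0, 0.0]
ft_force: [-0.2, -0.1, -0.5]
grip_width: 0.0855
grasp_force: 0.0
```

Call:
apply_moves(
  commands=[
    [0, 0, 0, 0],
    [0, 0, 0, 0],
    [0, 0, 0, 0],
    [0, 0, 0, 0],
    [0, 0, 0, 0],
  ],
  claw=1,
)

```text
clock: 4.37
eef_pos: [0.6488, 0.0985, 0.0654]
tool_rot: [-0.324, 0.946, -0.0, 0.002]
ft_force: [0.2, 0.3, 1.6]
grip_width: 0.0282
grasp_force: 59.5
```

Call:
apply_moves(
  commands=[
    [0, 0, 0, 0],
    [0, 0, 0, 0],
    [0, 0, 0, 0],
    [0, 0, 0, 0],
    [0, 0, 0, 0],
  ],
)

```text
clock: 4.78
eef_pos: [0.6487, 0.0986, 0.0651]
tool_rot: [-0.324, 0.946, -0.0, 0.002]
ft_force: [-0.4, -0.4, 6.5]
grip_width: 0.0285
grasp_force: 60.3
```

Call:
apply_moves(
  commands=[
    [0, 0, -0.3, 0],
    [0, 0, -0.6, 0.1],
    [0, 0, -0.6, 0.1],
    [0, 0, -0.6, 0.11],
    [0, 0, -0.6, 0.11],
  ],
)

```text
clock: 5.2
eef_pos: [0.6469, 0.0983, 0.1175]
tool_rot: [-0.107, 0.994, 0.0, -0.001]
ft_force: [0.8, 0.2, 0.1]
grip_width: 0.0284
grasp_force: 59.6
```

Call:
apply_moves(
  commands=[
    [0, 0, -0.6, 0.11],
    [0, 0, -0.6, 0.11],
    [0, 0, -0.6, 0.11],
    [0, 0, -0.6, 0],
    [0, 0, -0.6, 0],
  ],
)

```text
clock: 5.62
eef_pos: [0.6469, 0.0983, 0.1776]
tool_rot: [0.062, 0.998, -0.0, -0.001]
ft_force: [0.5, 0.5, -0.6]
grip_width: 0.0285
grasp_force: 59.6
```

Call:
apply_moves(
  commands=[
    [0.68, 0.95, 0, 0],
    [0.68, 0.95, 0, 0],
    [0.68, 0.95, 0, 0],
    [0.68, 0.95, 0, 0],
    [0.68, 0.95, 0, 0],
  ],
)

```text
clock: 6.03
eef_pos: [0.5908, 0.2017, 0.1771]
tool_rot: [0.063, 0.998, -0.0, -0.001]
ft_force: [0.2, 1.4, -1.8]
grip_width: 0.0283
grasp_force: 59.6
```

Call:
apply_moves(
  commands=[
    [0.68, 0.95, 0, 0],
    [0.68, 0.95, 0, 0],
    [0.68, 0.95, 0, 0],
    [0.68, 0.95, 0, 0],
    [0.68, 0.95, 0, 0],
  ],
)

```text
clock: 6.45
eef_pos: [0.5351, 0.3045, 0.1771]
tool_rot: [0.062, 0.998, -0.0, -0.001]
ft_force: [0.8, 0.7, -0.4]
grip_width: 0.0286
grasp_force: 59.6
```

Call:
apply_moves(
  commands=[
    [0.68, 0.95, 0, 0],
    [0.68, 0.95, 0, 0],
    [0.68, 0.95, 0, 0],
    [0.68, 0.95, 0, 0],
    [0.68, 0.95, 0, 0],
  ],
)

```text
clock: 6.87
eef_pos: [0.4795, 0.4072, 0.1771]
tool_rot: [0.062, 0.998, -0.0, -0.0]
ft_force: [0.9, 0.5, -0.4]
grip_width: 0.0284
grasp_force: 59.6
```

Call:
apply_moves(
  commands=[
    [0, 0, 1, 0],
    [0, 0, 1, 0],
    [0, 0, 1, 0],
    [0, 0, 1, 0],
    [0, 0, 1, 0],
  ],
)

```text
clock: 7.28
eef_pos: [0.48, 0.4064, 0.0763]
tool_rot: [0.062, 0.998, -0.0, -0.0]
ft_force: [0.2, -0.8, -0.3]
grip_width: 0.028
grasp_force: 59.6
```

Call:
apply_moves(
  commands=[
    [0, 0, 0.5, 0],
    [0, 0, 0.4, 0],
    [0, 0, 0, 0],
    [0, 0, 0, 0],
    [0, 0, 0, 0],
  ],
)

```text
clock: 7.7
eef_pos: [0.4813, 0.4071, 0.0606]
tool_rot: [0.062, 0.998, 0.001, 0.001]
ft_force: [0.5, 0.4, -0.2]
grip_width: 0.0293
grasp_force: 39.0
```

Call:
apply_moves(
  commands=[
    [0, 0, 0, 0],
    [0, 0, 0, 0],
    [0, 0, 0, 0],
    [0, 0, 0, 0],
    [0, 0, 0, 0],
  ],
  claw=0.3,
)

```text
clock: 8.12
eef_pos: [0.4807, 0.4067, 0.0597]
tool_rot: [0.062, 0.998, 0.0, 0.0]
ft_force: [-0.3, 0.5, 0.0]
grip_width: 0.0598
grasp_force: 0.0
```

Call:
apply_moves(
  commands=[
    [0, 0, -0.6, 0],
    [0, 0, -0.8, 0],
    [0, 0, -1, 0],
    [0, 0, -1, 0],
    [0, 0, -1, 0],
  ],
)

```text
clock: 8.53
eef_pos: [0.4804, 0.4064, 0.1481]
tool_rot: [0.062, 0.998, -0.0, -0.0]
ft_force: [1.0, 0.4, 0.6]
grip_width: 0.0599
grasp_force: 0.0
```

Call:
apply_moves(
  commands=[
    [0, 0, -0.6, -0.06],
    [0, 0, -0.6, -0.059],
    [0, 0, -0.6, 0],
    [0, 0, 0, 0],
    [0, 0, 0, 0],
  ],
  claw=0,
)

```text
clock: 8.95
eef_pos: [0.4809, 0.4069, 0.184]
tool_rot: [0.0, 1.0, 0.001, 0.001]
ft_force: [-0.6, -0.1, -0.2]
grip_width: 0.0856
grasp_force: 0.0
```

```bash
cat >> h.py <<'E'
TOP={'cap':(473,136.2),'p44':(460,242.3),'p62':(440.7,39.3),'p56':(446.6,-43.9),'p68':(468,-147.7),'p50':(445.2,-240)}
def check(names,tag,ref='0'):
    out={}
    for cam in('scene','side'):
        c=snap(cam,cam+tag);r=load(cam+ref)
        for n in names:
            p0=proj(r,[TOP[n][0]/1e3,TOP[n][1]/1e3,.0175]);x,y=np.round(p0).astype(int);h=14 if cam=='scene' else 11
            T=r['image'][y-h:y+h+1,x-h:x+h+1];m=32
            A=c['image'][y-m:y+m+1,x-m:x+m+1]
            s=cv2.matchTemplate(A,T,cv2.TM_CCOEFF_NORMED);_,v,_,l=cv2.minMaxLoc(s)
            sh=np.array(l)-(m-h);d=atz(*ray(c,p0+sh),.0175)-atz(*ray(c,p0),.0175)
            print(cam,n,'score %.2f'%v,'move mm',np.round(d[:2]*1e3,1))
E
python3 - <<'E'
from h import *
check(list(TOP),'1'); snap('wrist','w2')
E
```

```text
scene cap score 0.99 move mm [0. 0.]
scene p44 score 1.00 move mm [0. 0.]
scene p62 score 1.00 move mm [0. 0.]
scene p56 score 1.00 move mm [0. 0.]
scene p68 score 1.00 move mm [0. 0.]
scene p50 score 1.00 move mm [0. 0.]
side cap score 0.92 move mm [0. 0.]
side p44 score 0.98 move mm [0. 0.]
side p62 score 0.99 move mm [0. 0.]
side p56 score 0.99 move mm [0. 0.]
side p68 score 0.99 move mm [0. 0.]
side p50 score 0.97 move mm [0. 0.]
```

Call:
apply_moves(
  commands=[
    [0.02, -0.92, 0, 0],
    [0.02, -0.92, 0, 0],
    [0.02, -0.92, 0, 0],
    [0.02, -0.92, 0, 0],
    [0.02, -0.92, 0, 0],
  ],
)

```text
clock: 9.52
eef_pos: [0.4779, 0.3134, 0.1821]
tool_rot: [0.0, 1.0, -0.001, -0.001]
ft_force: [0.5, -0.4, 0.2]
grip_width: 0.0853
grasp_force: 0.0
```

Call:
apply_moves(
  commands=[
    [0.02, -0.92, 0, 0],
    [0.02, -0.92, 0, 0],
    [0.02, -0.92, 0, 0],
    [0.02, -0.92, 0, 0],
    [0.02, -0.92, 0, 0],
  ],
)

```text
clock: 9.93
eef_pos: [0.4758, 0.2214, 0.1822]
tool_rot: [0.0, 1.0, -0.0, -0.001]
ft_force: [-0.7, 0.2, 0.7]
grip_width: 0.0854
grasp_force: 0.0
```

Call:
apply_moves(
  commands=[
    [0.02, -0.92, 0, 0],
    [0.02, -0.92, 0, 0],
    [0.02, -0.92, 0, 0],
    [0.02, -0.92, 0, 0],
    [0.02, -0.92, 0, 0],
  ],
)

```text
clock: 10.35
eef_pos: [0.4738, 0.1295, 0.1823]
tool_rot: [0.0, 1.0, -0.0, -0.001]
ft_force: [0.0, 0.2, -0.1]
grip_width: 0.0857
grasp_force: 0.0
```

Call:
apply_moves(
  commands=[
    [0.02, -0.92, 0, 0],
    [0.02, -0.92, 0, 0],
    [0.02, -0.92, 0, 0],
    [0.02, -0.92, 0, 0],
    [0.02, -0.92, 0, 0],
  ],
)

```text
clock: 10.77
eef_pos: [0.4717, 0.0376, 0.1824]
tool_rot: [0.0, 1.0, -0.0, -0.001]
ft_force: [-0.9, 0.5, 0.5]
grip_width: 0.0858
grasp_force: 0.0
```

Call:
apply_moves(
  commands=[
    [0.02, -0.92, 0, 0],
    [0.02, -0.92, 0, 0],
    [0.02, -0.92, 0, 0],
    [0.02, -0.92, 0, 0],
    [0.02, -0.92, 0, 0],
  ],
)

```text
clock: 11.18
eef_pos: [0.4697, -0.0543, 0.1824]
tool_rot: [0.0, 1.0, 0.0, -0.001]
ft_force: [-0.5, 0.7, -1.1]
grip_width: 0.0855
grasp_force: 0.0
```

Call:
apply_moves(
  commands=[
    [0.02, -0.92, 0, 0],
    [0.02, -0.92, 0, 0],
    [0.02, -0.92, 0, 0],
    [0.02, -0.92, 0, 0],
    [0, -0.8, 0, 0],
  ],
)

```text
clock: 11.6
eef_pos: [0.4681, -0.144, 0.1824]
tool_rot: [0.0, 1.0, 0.0, -0.001]
ft_force: [-0.2, -0.7, 0.4]
grip_width: 0.0854
grasp_force: 0.0
```

```bash
python3 - <<'E'
from h import *
c=snap('wrist','w3')
print({n:np.round(projw(c,[p[0]/1e3,p[1]/1e3,.0175]),1) for n,p in TOP.items()},np.round(bot.get_obs()['eef_pos'],4))
a=load('w2')['image'];b=c['image']
cv2.imwrite('pics/w23.png',np.vstack([a,b])[:, :])
cv2.imwrite('pics/w23.png',cv2.resize(np.vstack([a[:260],b[:300]]),None,fx=1.07,fy=1.07))
E
```

```text
{'cap': array([560.2, 194.1]), 'p44': array([611.1, 185.3]), 'p62': array([500.3, 163.6]), 'p56': array([427.7, 166.8]), 'p68': array([320.4, 188.1]), 'p50': array([224.7, 165.7])} [ 0.4684 -0.1463  0.1824]
```

View pics/w23.png

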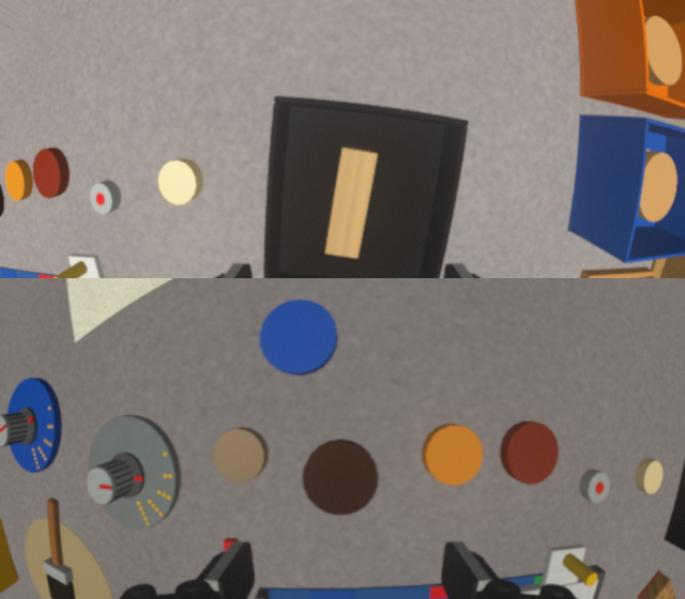

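Call:
apply_moves(
  commands=[
    [0.02, -0.1, 1, 0],
    [0, 0, 1, 0],
    [0, 0, 1, 0],
    [0, 0, 1, 0],
    [0, 0, 1, 0],
  ],
)

```text
clock: 12.07
eef_pos: [0.4678, -0.1446, 0.0817]
tool_rot: [0.0, 1.0, 0.0, -0.001]
ft_force: [-0.1, -0.5, 0.1]
grip_width: 0.0857
grasp_force: 0.0
```

Call:
apply_moves(
  commands=[
    [0, 0, 0.9, 0],
    [0, 0, 0.9, 0],
    [0, 0, 0.7, 0],
    [0, 0, 0.5, 0],
    [0, 0, 0.15, 0],
  ],
)

```text
clock: 12.48
eef_pos: [0.4667, -0.1442, 0.0182]
tool_rot: [0.0, 1.0, 0.001, -0.002]
ft_force: [0.8, 0.1, 0.4]
grip_width: 0.0857
grasp_force: 0.0
```

Call:
apply_moves(
  commands=[
    [0, 0, 0, 0],
    [0, 0, 0, 0],
    [0, 0, 0, 0],
    [0, 0, 0, 0],
    [0, 0, 0, 0],
  ],
  claw=1,
)

```text
clock: 12.9
eef_pos: [0.4692, -0.1452, 0.0211]
tool_rot: [0.0, 1.0, -0.0, 0.001]
ft_force: [0.0, -0.4, 2.2]
grip_width: 0.0656
grasp_force: 66.4
```

Call:
apply_moves(
  commands=[
    [0, 0, -0.3, 0],
    [0, 0, -0.8, 0],
    [0, 0, -0.9, 0],
    [0, 0, -1, 0],
    [0, 0, -1, 0],
  ],
)

```text
clock: 13.32
eef_pos: [0.4682, -0.145, 0.1015]
tool_rot: [0.0, 1.0, 0.0, -0.0]
ft_force: [-0.4, -0.5, -0.1]
grip_width: 0.0657
grasp_force: 66.5
```

Call:
apply_moves(
  commands=[
    [-0.4, 0.5, -0.5, 0],
    [-0.6, 0.8, 0, 0],
    [-0.65, 0.9, 0, 0],
    [-0.65, 0.9, 0, 0],
    [-0.65, 0.9, 0, 0],
  ],
)

```text
clock: 13.73
eef_pos: [0.528, -0.0643, 0.1111]
tool_rot: [0.0, 1.0, -0.0, 0.0]
ft_force: [0.3, 0.4, -0.7]
grip_width: 0.0659
grasp_force: 66.5
```

Call:
apply_moves(
  commands=[
    [-0.65, 0.9, 0, 0],
    [-0.65, 0.9, 0, 0],
    [-0.65, 0.9, 0, 0],
    [-0.65, 0.9, 0, 0],
    [-0.65, 0.9, 0, 0],
  ],
)

```text
clock: 14.15
eef_pos: [0.5929, 0.0259, 0.1108]
tool_rot: [0.0, 1.0, -0.0, 0.0]
ft_force: [-0.7, 0.4, -0.6]
grip_width: 0.0657
grasp_force: 66.5
```

Call:
apply_moves(
  commands=[
    [-0.65, 0.9, 0, 0],
    [-0.65, 0.9, 0, 0],
    [-0.65, 0.8, 0, 0],
    [-0.6, 0.5, 0, 0],
    [0, 0, 0, 0],
  ],
)

```text
clock: 14.57
eef_pos: [0.6454, 0.0895, 0.1106]
tool_rot: [-0.001, 1.0, 0.001, 0.001]
ft_force: [0.1, 0.3, 0.1]
grip_width: 0.0656
grasp_force: 66.5
```

```bash
python3 - <<'E'
from h import *
c=snap('wrist','w4');print(np.round(bot.get_obs()['eef_pos'],4),np.round(projw(c,[.6475,.0989,.035]),1))
cv2.imwrite('pics/w4c.png',cv2.resize(c['image'][60:360,160:480],None,fx=2,fy=2))
E
```

```text
[0.6441 0.0881 0.1104] [338.  221.3]
```

View pics/w4c.png

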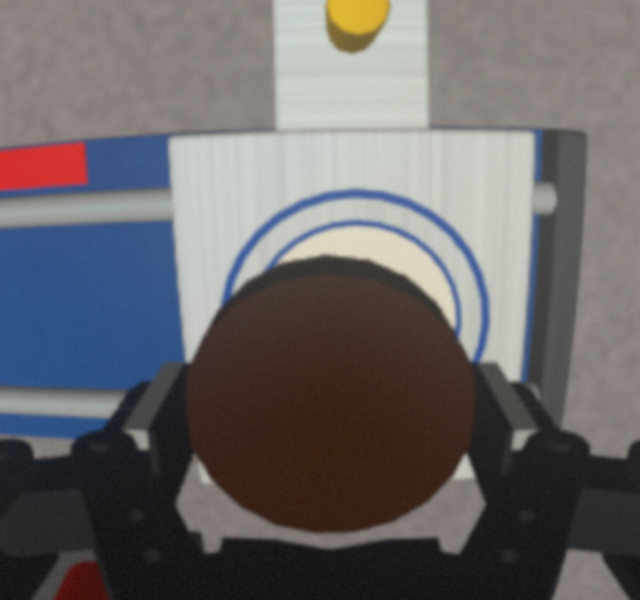

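```bash
python3 - <<'E'
from h import *
c=load('w4')
for px in ((331,395),(331,256+6),(331,532),(187,400),(476,400)):
    print(np.round(atz(*rayw(c,np.array(px)/2+[160,60]),.1085)*1e3,1))
E
```

```text
[638.2  90.3 108.5]
[608.2  90.2 108.5]
[676.8  90.4 108.5]
[640.   58.  108.5]
[640.  122.9 108.5]
```

Call:
apply_moves(
  commands=[
    [-0.1, 0.22, 0.2, 0],
    [-0.1, 0.22, 0.6, 0],
    [0, 0, 0.7, 0],
    [0, 0, 0.6, 0],
    [0, 0, 0.35, 0],
  ],
)

```text
clock: 15.03
eef_pos: [0.6456, 0.0951, 0.0586]
tool_rot: [0.0, 1.0, -0.0, -0.002]
ft_force: [-0.4, 0.1, -0.5]
grip_width: 0.0657
grasp_force: 66.5
```

Call:
apply_moves(
  commands=[
    [0, 0, 0.1, 0],
    [0, 0, 0.1, 0],
    [0, 0, 0, 0],
    [0, 0, 0, 0],
    [0, 0, 0, 0],
  ],
)

```text
clock: 15.45
eef_pos: [0.6481, 0.0957, 0.0582]
tool_rot: [0.0, 1.0, 0.0, 0.001]
ft_force: [-0.7, 0.8, -1.3]
grip_width: 0.0656
grasp_force: 66.5
```

Call:
apply_moves(
  commands=[
    [0, 0, 0.05, 0],
    [0, 0, 0.05, 0],
    [0, 0, 0.05, 0],
    [0, 0, 0, 0],
    [0, 0, 0, 0],
  ],
)

```text
clock: 15.87
eef_pos: [0.648, 0.0958, 0.0562]
tool_rot: [0.0, 1.0, 0.0, 0.001]
ft_force: [-2.6, -0.4, 6.3]
grip_width: 0.0657
grasp_force: 67.5
```

```bash
python3 - <<'E'
from h import *
for i in range(6):
    o=bot.get_obs();print(np.round(o['eef_pos'],4),np.round(o['ft_force'],1),np.round(o['joint_pos'],3));c=bot.camera('wrist')
np.savez('pics/w5.npz',**{k:np.array(v) for k,v in c.items()})
cv2.imwrite('pics/w5c.png',cv2.resize(c['image'][60:360,160:480],None,fx=2,fy=2))
print(projw(c,[.6475,.0989,.035])*2-[320,120])
E
```

```text
[0.648  0.0958 0.0562] [-2.6 -0.4  6.3] [ 0.147  0.679  0.164  1.054 -0.     0.147]
[0.648  0.0958 0.0562] [-2.1  0.1  6.8] [ 0.147  0.679  0.164  1.054 -0.     0.147]
[0.648  0.0958 0.0562] [-1.9  0.5  5.8] [ 0.147  0.679  0.164  1.054 -0.     0.147]
[0.648  0.0958 0.0561] [-1.3 -1.   7. ] [ 0.147  0.679  0.164  1.054 -0.     0.147]
[0.648  0.0958 0.0561] [-2.4 -0.6  5.6] [ 0.147  0.679  0.164  1.054 -0.     0.147]
[0.648  0.0958 0.0562] [-2.5 -0.6  6.3] [ 0.147  0.679  0.164  1.054 -0.     0.147]
[339.75642024 385.30752297]
```

View pics/w5c.png

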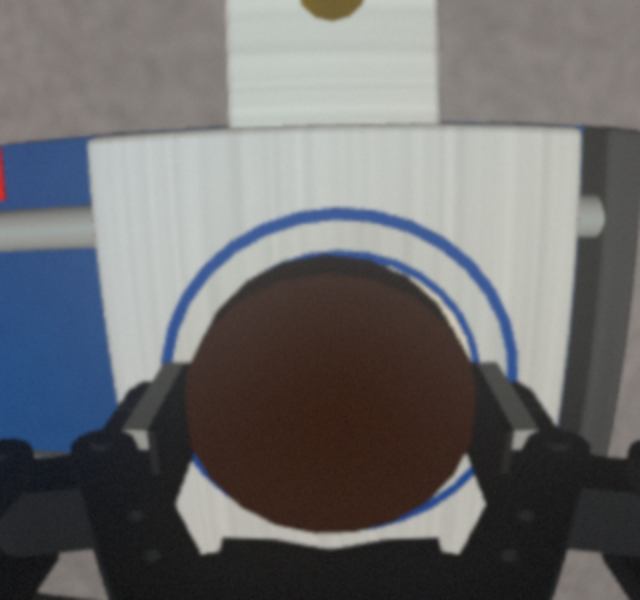

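```bash
python3 - <<'E'
from h import *
c=load('w5');f=lambda px,z:np.round(atz(*rayw(c,np.array(px)/2+[160,60]),z)*1e3,1)
print('ring outer edge x',f((340,207),.035)[0]+46,'y',f((163,363),.035)[1],f((517,370),.035)[1])
print('disc bottom edge',f((331,254),.0355)[0]+34,'top near edge',f((331,274),.0535)[0]+34,'far',f((331,532),.0535)[0]-34,'y',f((331,400),.0535))
E
```

```text
ring outer edge x 648.4 y 53.9 144.6
disc bottom edge 647.5 top near edge 647.5 far 645.8 y [642.3  96.7  53.5]
```

Call:
apply_moves(
  commands=[
    [0, 0, -0.15, 0],
    [-0.05, 0.13, 0, 0],
    [0, 0, 0.1, 0],
    [0, 0, 0, 0],
    [0, 0, 0, 0],
  ],
)

```text
clock: 16.58
eef_pos: [0.6492, 0.0989, 0.0562]
tool_rot: [-0.0, 1.0, 0.0, 0.001]
ft_force: [-0.5, 1.3, 5.8]
grip_width: 0.0655
grasp_force: 67.0
```

Call:
apply_moves(
  commands=[
    [0, 0, 0, 0],
    [0, 0, 0, 0],
    [0, 0, 0, 0],
    [0, 0, 0, 0],
    [0, 0, 0, 0],
  ],
  claw=0,
)

```text
clock: 17.0
eef_pos: [0.6482, 0.0982, 0.0548]
tool_rot: [0.0, 1.0, -0.0, -0.0]
ft_force: [-0.3, 0.2, -0.4]
grip_width: 0.0857
grasp_force: 0.0
```

Call:
apply_moves(
  commands=[
    [0, 0, -0.5, 0],
    [0, 0, -0.8, 0],
    [0, 0, -1, 0],
    [0, 0, -1, 0],
    [0, 0, -1, 0],
  ],
)

```text
clock: 17.42
eef_pos: [0.6484, 0.0983, 0.1428]
tool_rot: [0.0, 1.0, 0.0, 0.0]
ft_force: [0.1, -0.1, 0.4]
grip_width: 0.0855
grasp_force: 0.0
```

Call:
apply_moves(
  commands=[
    [1, -0.3, 0, 0],
    [1, -0.3, 0, 0],
    [1, -0.3, 0, 0],
    [1, -0.3, 0, 0],
    [1, -0.3, 0, 0],
  ],
)

```text
clock: 17.83
eef_pos: [0.5477, 0.0681, 0.1422]
tool_rot: [0.0, 1.0, 0.0, 0.001]
ft_force: [0.4, -0.4, 0.2]
grip_width: 0.0854
grasp_force: 0.0
```

Call:
apply_moves(
  commands=[
    [1, -0.3, 0, 0],
    [1, -0.3, 0, 0],
    [1, -0.3, 0, 0],
    [1, -0.3, 0, 0],
    [1, -0.3, 0, 0],
  ],
)

```text
clock: 18.25
eef_pos: [0.4477, 0.0381, 0.1422]
tool_rot: [0.0, 1.0, 0.0, 0.001]
ft_force: [0.6, -0.0, 0.7]
grip_width: 0.0855
grasp_force: 0.0
```

```bash
python3 - <<'E'
from h import *
print(np.round(bot.get_obs()['eef_pos'],4))
check(['p62','p56','p50','p44','cap'],'2')
E
```

```text
[0.4477 0.0381 0.1422]
scene p62 score 1.00 move mm [0. 0.]
scene p56 score 1.00 move mm [0. 0.]
scene p50 score 0.65 move mm [0. 0.]
scene p44 score 1.00 move mm [0. 0.]
scene cap score 0.99 move mm [0. 0.]
side p62 score 0.99 move mm [0. 0.]
side p56 score 0.99 move mm [0. 0.]
side p50 score 0.83 move mm [0. 0.]
side p44 score 0.80 move mm [-3.1  2.1]
side cap score 0.50 move mm [-18.2 102.7]
```

```bash
cat >> h.py <<'E'
def wblob(x,y,z,fn=None,tol=28,cam='wrist'):
    c=bot.camera(cam); pj,ry=(projw,rayw) if cam=='wrist' else (proj,ray)
    p=pj(c,[x/1e3,y/1e3,z/1e3]);L=cv2.cvtColor(cv2.GaussianBlur(c['image'],(3,3),0),cv2.COLOR_BGR2LAB).astype(int)
    u,v=np.round(p).astype(int);col=np.median(L[v-3:v+4,u-3:u+4].reshape(-1,3),0)
    m=(np.linalg.norm((L-col)*[.6,1.3,1.3],axis=2)<tol).astype(np.uint8)
    n,lab,st,_=cv2.connectedComponentsWithStats(m,connectivity=4);k=(lab==lab[v,u]).astype(np.uint8)
    cn=max(cv2.findContours(k,0,1)[0],key=cv2.contourArea)
    q=np.array([atz(*ry(c,a[0]),z/1e3)[:2] for a in cv2.convexHull(cn)])*1e3
    (cx,cy),r=cv2.minEnclosingCircle(q.astype(np.float32))
    print('pred',np.round(p,1),'col',col,'area',k.sum(),'circle',round(cx,1),round(cy,1),'dia',round(2*r,1),'bbox',np.round([q.min(0),q.max(0)],1).tolist(),'tcp',np.round(bot.get_obs()['eef_pos']*1e3,1))
    if fn: cv2.imwrite('pics/%s.png'%fn,c['image'])
    return c
E
python3 - <<'E'
from h import *
wblob(440.7,39.3,18,'w6'); wblob(446.6,-43.9,18)
E
```

```text
pred [326.3 194.4] col [ 70. 156. 150.] area 4284 circle 440.1 38.5 dia 62.0 bbox [[410.0, 8.0], [470.8, 68.6]] tcp [447.5  38.  142.2]
pred [227.5 198.3] col [140. 148. 178.] area 2931 circle 444.9 -45.5 dia 54.9 bbox [[417.9, -72.7], [471.7, -18.4]] tcp [449.   38.3 142.3]
```

Call:
apply_moves(
  commands=[
    [0.2, 0, 0.8, 0],
    [0.2, 0, 1, 0],
    [0, 0, 1, 0],
    [0, 0, 1, 0],
    [0, 0, 0.9, 0],
  ],
)

```text
clock: 18.87
eef_pos: [0.4421, 0.0387, 0.0467]
tool_rot: [-0.0, 1.0, 0.0, 0.001]
ft_force: [0.3, -0.3, 0.9]
grip_width: 0.0854
grasp_force: 0.0
```

Call:
apply_moves(
  commands=[
    [0, 0, 0.7, 0],
    [0, 0, 0.4, 0],
    [0, 0, 0.25, 0],
    [0, 0, 0, 0],
    [0, 0, 0, 0],
  ],
)

```text
clock: 19.28
eef_pos: [0.4413, 0.0385, 0.0207]
tool_rot: [0.0, 1.0, 0.0, 0.0]
ft_force: [0.7, 0.9, -0.2]
grip_width: 0.0854
grasp_force: 0.0
```

Call:
apply_moves(
  commands=[
    [0, 0, 0, 0],
    [0, 0, 0, 0],
    [0, 0, 0, 0],
    [0, 0, 0, 0],
    [0, 0, 0, 0],
  ],
  claw=1,
)

```text
clock: 19.7
eef_pos: [0.4414, 0.0384, 0.0218]
tool_rot: [0.0, 1.0, 0.0, 0.001]
ft_force: [-0.8, 0.0, 7.2]
grip_width: 0.0597
grasp_force: 63.2
```

Call:
apply_moves(
  commands=[
    [0, 0, -0.4, 0],
    [0, 0, -0.8, 0],
    [0, 0, -0.9, 0],
    [0, 0, -1, 0],
    [0, 0, -1, 0],
  ],
)

```text
clock: 20.12
eef_pos: [0.4403, 0.0383, 0.1038]
tool_rot: [0.0, 1.0, 0.0, 0.0]
ft_force: [-0.3, 0.0, 0.3]
grip_width: 0.0596
grasp_force: 64.6
```

Call:
apply_moves(
  commands=[
    [0, 0, 0, 0],
    [0, 0, 0, 0],
    [0, 0, 0, 0],
    [0, 0, 0, 0],
    [0, 0, 0, 0],
  ],
)

```text
clock: 20.53
eef_pos: [0.4396, 0.0383, 0.1014]
tool_rot: [0.0, 1.0, -0.0, -0.001]
ft_force: [-0.0, 0.3, -0.6]
grip_width: 0.0595
grasp_force: 64.6
```

Call:
apply_moves(
  commands=[
    [-0.3, 0, -0.6, 0],
    [-0.7, 0, -0.6, 0],
    [-0.8, 0.2, 0, 0],
    [-0.8, 0.2, 0, 0],
    [-0.8, 0.2, 0, 0],
  ],
)

```text
clock: 20.95
eef_pos: [0.5087, 0.0504, 0.1256]
tool_rot: [0.0, 1.0, -0.0, -0.001]
ft_force: [-0.3, 0.3, -1.1]
grip_width: 0.0601
grasp_force: 64.6
```

Call:
apply_moves(
  commands=[
    [-0.8, 0.3, 0, 0],
    [-0.8, 0.3, 0, 0],
    [-0.8, 0.3, 0, 0],
    [-0.8, 0.3, 0, 0],
    [-0.8, 0.3, 0, 0],
  ],
)

```text
clock: 21.37
eef_pos: [0.5885, 0.0806, 0.1249]
tool_rot: [0.0, 1.0, -0.0, -0.001]
ft_force: [0.5, 0.3, -0.8]
grip_width: 0.0597
grasp_force: 64.6
```

Call:
apply_moves(
  commands=[
    [-0.8, 0.3, 0, 0],
    [-0.8, 0.3, 0, 0],
    [-0.8, 0.3, 0, 0],
    [-0.63, 0, 0, 0],
    [0, 0, 0, 0],
  ],
)

```text
clock: 21.78
eef_pos: [0.6506, 0.0986, 0.1245]
tool_rot: [0.0, 1.0, -0.0, -0.0]
ft_force: [0.4, 0.1, -0.6]
grip_width: 0.0597
grasp_force: 64.6
```

Call:
apply_moves(
  commands=[
    [0, 0, 0, 0],
    [0, 0, 0, 0],
    [0, 0, 0, 0],
    [0, 0, 0, 0],
    [0, 0, 0, 0],
  ],
)

```text
clock: 22.2
eef_pos: [0.6486, 0.0981, 0.1265]
tool_rot: [0.0, 1.0, -0.0, -0.0]
ft_force: [0.5, -0.1, -0.1]
grip_width: 0.0598
grasp_force: 64.6
```

```bash
python3 - <<'E'
from h import *
for cam in('scene','side'): wblob(647.5,98.9,53,None,28,cam)
t=bot.get_obs()['eef_pos']*1e3
wblob(t[0]-5,t[1],t[2]-2.5,'w7')
E
```

```text
pred [335.5 258.5] col [ 36. 137. 140.] area 2407 circle 553.3 19.7 dia 337.3 bbox [[404.6, -127.6], [689.9, 139.9]] tcp [648.7  98.2 126.6]
pred [323.8 155.7] col [ 35. 137. 140.] area 1415 circle 747.5 234.7 dia 428.3 bbox [[608.7, 55.0], [893.2, 439.3]] tcp [648.9  98.3 126.6]
pred [323.6 261.6] col [ 72. 161. 156.] area 12222 circle 646.8 98.8 dia 60.5 bbox [[616.8, 69.3], [676.6, 128.3]] tcp [648.9  98.3 126.7]
```

Call:
apply_moves(
  commands=[
    [-0.07, 0.02, 0.4, 0],
    [0, 0, 0.7, 0],
    [0, 0, 0.7, 0],
    [0, 0, 0.5, 0],
    [0, 0, 0.15, 0],
  ],
)

```text
clock: 22.77
eef_pos: [0.6489, 0.0985, 0.0749]
tool_rot: [0.0, 1.0, -0.0, -0.002]
ft_force: [-4.3, 0.5, 5.9]
grip_width: 0.0597
grasp_force: 65.5
```

Call:
apply_moves(
  commands=[
    [0, 0, 0.05, 0],
    [0, 0, 0.05, 0],
    [0, 0, 0.05, 0],
    [0, 0, 0.05, 0],
    [0, 0, 0, 0],
  ],
)

```text
clock: 23.18
eef_pos: [0.6512, 0.0988, 0.0749]
tool_rot: [0.0, 1.0, 0.0, 0.001]
ft_force: [-1.6, 0.1, 4.7]
grip_width: 0.0596
grasp_force: 65.2
```

Call:
apply_moves(
  commands=[
    [0, 0, 0, 0],
    [0, 0, 0, 0],
    [0, 0, 0, 0],
    [0, 0, 0, 0],
    [0, 0, 0, 0],
  ],
  claw=0,
)

```text
clock: 23.6
eef_pos: [0.6505, 0.0987, 0.0731]
tool_rot: [0.0, 1.0, -0.0, -0.0]
ft_force: [-0.1, 0.3, 0.6]
grip_width: 0.0854
grasp_force: 0.0
```

Call:
apply_moves(
  commands=[
    [0, 0, -0.5, 0],
    [0, 0, -0.8, 0],
    [0, 0, -1, 0],
    [0, 0, -1, 0],
    [0, 0, -1, 0],
  ],
)

```text
clock: 24.02
eef_pos: [0.6505, 0.0987, 0.1608]
tool_rot: [0.0, 1.0, 0.0, 0.0]
ft_force: [0.3, 0.2, 0.7]
grip_width: 0.0857
grasp_force: 0.0
```

```bash
python3 - <<'E'
from h import *
wblob(648,99,71,'w8',22)
for cam in('scene','side'): wblob(647.5,98.9,71,None,18,cam)
check(['p56','p50','p44','cap'],'3')
a=cv2.imread('pics/w8.png')[130:330,200:440];cv2.imwrite('pics/w8c.png',cv2.resize(a,None,fx=3,fy=3,interpolation=cv2.INTER_CUBIC))
E
```

```text
pred [324.5 208.8] col [ 75. 154. 147.] area 5399 circle 649.7 99.3 dia 61.6 bbox [[620.0, 69.3], [680.2, 129.3]] tcp [652.8  99.1 166.1]
pred [335.6 253.8] col [ 75. 159. 152.] area 346 circle 653.0 102.3 dia 58.8 bbox [[625.1, 73.5], [682.2, 130.9]] tcp [653.1  99.1 164.7]
pred [323.7 151.9] col [ 63. 158. 156.] area 133 circle 648.8 93.8 dia 61.4 bbox [[618.4, 64.7], [671.9, 124.4]] tcp [652.1  99.  162.4]
scene p56 score 0.16 move mm [-18.9 -62.6]
scene p50 score 0.66 move mm [0. 0.]
scene p44 score 1.00 move mm [0. 0.]
scene cap score 0.95 move mm [0. 0.]
side p56 score 0.85 move mm [0. 0.]
side p50 score 0.83 move mm [0. 0.]
side p44 score 0.98 move mm [0. 0.]
side cap score 0.93 move mm [0. 0.]
```

View pics/w8c.png

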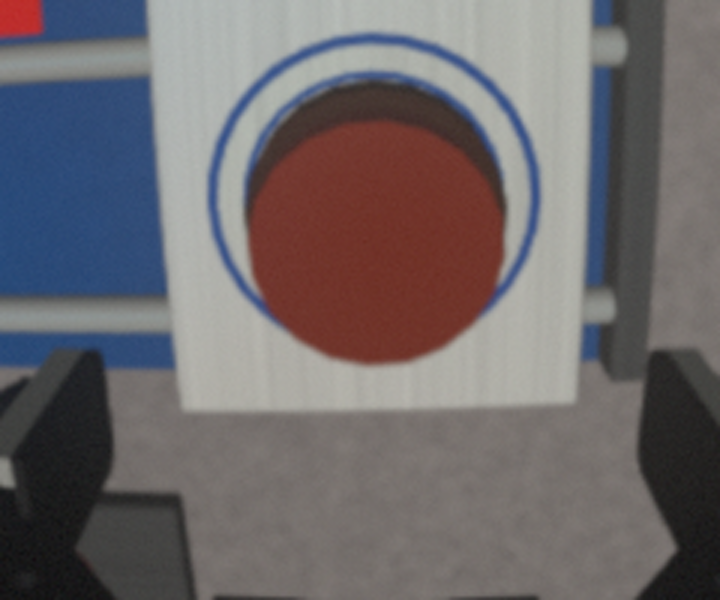

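Call:
apply_moves(
  commands=[
    [0.8, -0.5, 0, 0],
    [0.8, -0.5, 0, 0],
    [0.8, -0.5, 0, 0],
    [0.8, -0.5, 0, 0],
    [0.8, -0.5, 0, 0],
  ],
)

```text
clock: 24.68
eef_pos: [0.5685, 0.0482, 0.1576]
tool_rot: [0.0, 1.0, -0.0, -0.002]
ft_force: [0.2, 0.7, 0.3]
grip_width: 0.0854
grasp_force: 0.0
```

Call:
apply_moves(
  commands=[
    [0.8, -0.6, 0.2, 0],
    [0.8, -0.6, 0.2, 0],
    [0.8, -0.6, 0.2, 0],
    [0.8, -0.6, 0.2, 0],
    [0.8, -0.6, 0.2, 0],
  ],
)

```text
clock: 25.1
eef_pos: [0.4884, -0.0117, 0.1377]
tool_rot: [0.0, 1.0, 0.0, -0.001]
ft_force: [0.9, 0.4, -0.0]
grip_width: 0.0856
grasp_force: 0.0
```

Call:
apply_moves(
  commands=[
    [0.8, -0.6, 0, 0],
    [0.8, -0.6, 0, 0],
    [0.68, -0.5, 0, 0],
    [0, 0, 0, 0],
    [0, 0, 0, 0],
  ],
)

```text
clock: 25.52
eef_pos: [0.4438, -0.0454, 0.1385]
tool_rot: [0.001, 1.0, 0.0, -0.001]
ft_force: [1.2, -0.6, 0.2]
grip_width: 0.0851
grasp_force: 0.0
```

```bash
python3 - <<'E'
from h import *
wblob(444.9,-45.5,18,'w9');wblob(445,-240,18,None,18)
check(['p56','p50','p44','cap'],'4')
E
```

```text
pred [324.  202.1] col [136. 148. 177.] area 3436 circle 444.9 -45.9 dia 54.9 bbox [[417.8, -73.2], [471.8, -18.7]] tcp [444.8 -45.1 138.8]
pred [119.9 201. ] col [119. 132. 145.] area 1625 circle 445.8 -243.9 dia 54.3 bbox [[418.6, -270.2], [471.6, -217.2]] tcp [445.4 -45.  139. ]
scene p56 score 0.95 move mm [0. 0.]
scene p50 score 0.65 move mm [0. 0.]
scene p44 score 1.00 move mm [0. 0.]
scene cap score 0.95 move mm [0. 0.]
side p56 score 0.85 move mm [0. 0.]
side p50 score 0.83 move mm [0. 0.]
side p44 score 0.98 move mm [0. 0.]
side cap score 0.55 move mm [-15.2 100.6]
```

Call:
apply_moves(
  commands=[
    [0, 0, 0.8, 0],
    [0, 0, 1, 0],
    [0, 0, 1, 0],
    [0, 0, 1, 0],
    [0, 0, 0.9, 0],
  ],
)

```text
clock: 26.13
eef_pos: [0.4454, -0.0447, 0.0441]
tool_rot: [-0.0, 1.0, 0.0, 0.0]
ft_force: [0.9, 0.3, -0.2]
grip_width: 0.085
grasp_force: 0.0
```

Call:
apply_moves(
  commands=[
    [0, 0, 0.6, 0],
    [0, 0, 0.4, 0],
    [0, 0, 0.2, 0],
    [0, 0, 0, 0],
    [0, 0, 0, 0],
  ],
)

```text
clock: 26.55
eef_pos: [0.4454, -0.0451, 0.0216]
tool_rot: [-0.0, 1.0, -0.0, 0.0]
ft_force: [-0.2, -0.5, 0.5]
grip_width: 0.0853
grasp_force: 0.0
```

Call:
apply_moves(
  commands=[
    [0, 0, 0, 0],
    [0, 0, 0, 0],
    [0, 0, 0, 0],
    [0, 0, 0, 0],
    [0, 0, 0, 0],
  ],
  claw=1,
)

```text
clock: 26.97
eef_pos: [0.4457, -0.0453, 0.0227]
tool_rot: [0.0, 1.0, -0.0, 0.001]
ft_force: [-0.6, -0.1, 7.6]
grip_width: 0.054
grasp_force: 61.9
```

Call:
apply_moves(
  commands=[
    [0, 0, -0.4, 0],
    [0, 0, -0.8, 0],
    [0, 0, -1, 0],
    [0, 0, -1, 0],
    [0, 0, -1, 0],
  ],
)

```text
clock: 27.38
eef_pos: [0.4446, -0.0453, 0.1068]
tool_rot: [0.0, 1.0, -0.0, 0.0]
ft_force: [1.1, 0.2, -0.8]
grip_width: 0.0537
grasp_force: 63.0
```

Call:
apply_moves(
  commands=[
    [-0.4, 0.3, -1, 0],
    [-0.8, 0.5, -0.5, 0],
    [-0.8, 0.5, 0, 0],
    [-0.8, 0.5, 0, 0],
    [-0.8, 0.5, 0, 0],
  ],
)

```text
clock: 27.8
eef_pos: [0.5178, 0.0011, 0.1366]
tool_rot: [0.0, 1.0, 0.0, 0.001]
ft_force: [0.0, 0.3, -0.8]
grip_width: 0.0539
grasp_force: 63.0
```

Call:
apply_moves(
  commands=[
    [-0.8, 0.6, 0, 0],
    [-0.8, 0.6, 0, 0],
    [-0.8, 0.6, 0, 0],
    [-0.8, 0.6, 0, 0],
    [-0.8, 0.6, 0, 0],
  ],
)

```text
clock: 28.22
eef_pos: [0.5974, 0.0613, 0.1359]
tool_rot: [0.0, 1.0, -0.0, 0.0]
ft_force: [0.2, -0.8, 0.7]
grip_width: 0.0536
grasp_force: 63.0
```

Call:
apply_moves(
  commands=[
    [-0.8, 0.6, 0, 0],
    [-0.8, 0.6, 0, 0],
    [-0.8, 0.6, 0, 0],
    [-0.3, 0.1, 0, 0],
    [0, 0, 0, 0],
  ],
)

```text
clock: 28.63
eef_pos: [0.6518, 0.0994, 0.1353]
tool_rot: [-0.0, 1.0, -0.0, 0.0]
ft_force: [-0.1, 0.2, -1.2]
grip_width: 0.0541
grasp_force: 63.0
```

Call:
apply_moves(
  commands=[
    [0, 0, 0, 0],
    [0, 0, 0, 0],
    [0, 0, 0, 0],
    [0, 0, 0, 0],
    [0, 0, 0, 0],
  ],
)

```text
clock: 29.05
eef_pos: [0.6505, 0.0982, 0.1356]
tool_rot: [0.0, 1.0, -0.0, -0.0]
ft_force: [-0.6, -0.3, -0.8]
grip_width: 0.0543
grasp_force: 63.0
```

```bash
python3 - <<'E'
from h import *
t=bot.get_obs()['eef_pos']*1e3
wblob(t[0]-5,t[1],t[2]-4,'w10')
E
```

```text
pred [323.6 260. ] col [139. 149. 182.] area 9788 circle 649.1 98.8 dia 54.6 bbox [[622.0, 72.2], [676.3, 125.3]] tcp [650.6  98.3 135.6]
```

Call:
apply_moves(
  commands=[
    [0, 0.02, 0.4, 0],
    [0, 0, 0.6, 0],
    [0, 0, 0.6, 0],
    [0, 0, 0.3, 0],
    [0, 0, 0.1, 0],
  ],
)

```text
clock: 29.52
eef_pos: [0.6497, 0.0989, 0.0938]
tool_rot: [0.0, 1.0, -0.0, -0.002]
ft_force: [-3.3, -1.0, 4.4]
grip_width: 0.054
grasp_force: 63.7
```

Call:
apply_moves(
  commands=[
    [0, 0, 0.05, 0],
    [0, 0, 0.05, 0],
    [0, 0, 0.03, 0],
    [0, 0, 0, 0],
    [0, 0, 0, 0],
  ],
)

```text
clock: 29.93
eef_pos: [0.6511, 0.0992, 0.0937]
tool_rot: [0.0, 1.0, 0.0, 0.0]
ft_force: [-2.5, 0.3, 5.6]
grip_width: 0.0538
grasp_force: 63.5
```

Call:
apply_moves(
  commands=[
    [0, 0, 0, 0],
    [0, 0, 0, 0],
    [0, 0, 0, 0],
    [0, 0, 0, 0],
    [0, 0, 0, 0],
  ],
  claw=0,
)

```text
clock: 30.35
eef_pos: [0.651, 0.0991, 0.0924]
tool_rot: [0.0, 1.0, -0.0, -0.0]
ft_force: [-0.2, -0.3, -0.7]
grip_width: 0.0855
grasp_force: 0.0
```

Call:
apply_moves(
  commands=[
    [0, 0, -0.5, 0],
    [0, 0, -0.8, 0],
    [0, 0, -1, 0],
    [0, 0, -1, 0],
    [0, 0, -0.7, 0],
  ],
)

```text
clock: 30.77
eef_pos: [0.6517, 0.0993, 0.1756]
tool_rot: [0.0, 1.0, 0.0, 0.001]
ft_force: [0.7, -0.4, 0.4]
grip_width: 0.085
grasp_force: 0.0
```

```bash
python3 - <<'E'
from h import *
wblob(649,99,89,'w11',22)
E
```

```text
pred [323.7 209.6] col [138. 147. 176.] area 4448 circle 650.5 99.6 dia 54.7 bbox [[623.7, 72.4], [677.8, 126.7]] tcp [653.1  99.5 178.7]
```

Call:
apply_moves(
  commands=[
    [0.5, -0.8, 0, 0],
    [0.5, -0.9, 0, 0],
    [0.5, -0.9, 0, 0],
    [0.5, -0.9, 0, 0],
    [0.5, -0.9, 0, 0],
  ],
)

```text
clock: 31.23
eef_pos: [0.6002, 0.0105, 0.1727]
tool_rot: [-0.0, 1.0, -0.0, -0.0]
ft_force: [0.2, -0.1, 0.5]
grip_width: 0.0856
grasp_force: 0.0
```

Call:
apply_moves(
  commands=[
    [0.6, -0.9, 0.2, 0],
    [0.6, -0.9, 0.2, 0],
    [0.6, -0.9, 0.2, 0],
    [0.6, -0.9, 0.2, 0],
    [0.6, -0.9, 0.2, 0],
  ],
)

```text
clock: 31.65
eef_pos: [0.5402, -0.0796, 0.1526]
tool_rot: [0.0, 1.0, -0.0, 0.0]
ft_force: [-0.3, 0.2, -0.5]
grip_width: 0.0854
grasp_force: 0.0
```

Call:
apply_moves(
  commands=[
    [0.6, -0.9, 0.2, 0],
    [0.6, -0.9, 0.2, 0],
    [0.6, -0.9, 0.2, 0],
    [0.6, -0.9, 0.2, 0],
    [0.6, -0.9, 0.2, 0],
  ],
)

```text
clock: 32.07
eef_pos: [0.4802, -0.1696, 0.1327]
tool_rot: [0.0, 1.0, -0.0, 0.0]
ft_force: [-0.7, 0.1, 0.3]
grip_width: 0.0849
grasp_force: 0.0
```

Call:
apply_moves(
  commands=[
    [0.6, -0.9, 0, 0],
    [0.6, -0.9, 0, 0],
    [0.6, -0.9, 0, 0],
    [0, -0.8, 0, 0],
    [0, 0, 0, 0],
  ],
)

```text
clock: 32.48
eef_pos: [0.4445, -0.2414, 0.133]
tool_rot: [0.002, 1.0, -0.001, 0.001]
ft_force: [0.5, -0.3, 0.5]
grip_width: 0.085
grasp_force: 0.0
```

```bash
python3 - <<'E'
from h import *
wblob(445.5,-241,18,'w12',18);wblob(445.5,-241,18,None,13)
check(['p44','cap'],'5')
E
```

```text
pred [324.9 203.5] col [120. 132. 144.] area 102459 circle 472.4 -134.3 dia 1207.2 bbox [[173.0, -658.4], [794.6, 389.9]] tcp [ 444.7 -240.   132.9]
pred [323.  203.3] col [121. 132. 144.] area 2966 circle 445.2 -241.9 dia 50.3 bbox [[421.1, -266.6], [469.9, -217.1]] tcp [ 444.8 -239.1  132.8]
scene p44 score 1.00 move mm [0. 0.]
scene cap score 0.95 move mm [0. 0.]
side p44 score 0.98 move mm [0. 0.]
side cap score 0.92 move mm [0. 0.]
```

Call:
apply_moves(
  commands=[
    [0, -0.14, 0.8, 0],
    [0, 0, 1, 0],
    [0, 0, 1, 0],
    [0, 0, 1, 0],
    [0, 0, 0.8, 0],
  ],
)

```text
clock: 33.1
eef_pos: [0.4447, -0.2402, 0.0394]
tool_rot: [-0.001, 1.0, 0.0, -0.0]
ft_force: [0.8, -0.0, 0.0]
grip_width: 0.0853
grasp_force: 0.0
```

Call:
apply_moves(
  commands=[
    [0, 0, 0.5, 0],
    [0, 0, 0.3, 0],
    [0, 0, 0.15, 0],
    [0, 0, 0, 0],
    [0, 0, 0, 0],
  ],
)

```text
clock: 33.52
eef_pos: [0.4455, -0.2417, 0.0223]
tool_rot: [-0.0, 1.0, -0.0, 0.001]
ft_force: [-0.3, -0.7, -0.0]
grip_width: 0.0856
grasp_force: 0.0
```

Call:
apply_moves(
  commands=[
    [0, 0, 0, 0],
    [0, 0, 0, 0],
    [0, 0, 0, 0],
    [0, 0, 0, 0],
    [0, 0, 0, 0],
  ],
  claw=1,
)

```text
clock: 33.93
eef_pos: [0.4455, -0.2421, 0.0229]
tool_rot: [0.0, 1.0, -0.0, 0.001]
ft_force: [-0.0, 0.4, 5.1]
grip_width: 0.0477
grasp_force: 61.4
```

Call:
apply_moves(
  commands=[
    [0, 0, -0.4, 0],
    [0, 0, -0.8, 0],
    [0, 0, -1, 0],
    [0, 0, -1, 0],
    [0, 0, -1, 0],
  ],
)

```text
clock: 34.35
eef_pos: [0.4446, -0.2416, 0.1071]
tool_rot: [0.0, 1.0, 0.0, -0.0]
ft_force: [1.1, 0.0, 0.1]
grip_width: 0.0479
grasp_force: 61.7
```

Call:
apply_moves(
  commands=[
    [-0.4, 0.6, -1, 0],
    [-0.5, 0.8, -1, 0],
    [-0.6, 0.9, -0.5, 0],
    [-0.6, 0.9, 0, 0],
    [-0.6, 0.9, 0, 0],
  ],
)

```text
clock: 34.77
eef_pos: [0.4999, -0.1592, 0.1577]
tool_rot: [0.0, 1.0, -0.0, 0.002]
ft_force: [1.4, -0.0, -0.2]
grip_width: 0.0476
grasp_force: 61.7
```

Call:
apply_moves(
  commands=[
    [-0.6, 0.9, 0, 0],
    [-0.6, 0.9, 0, 0],
    [-0.6, 0.9, 0, 0],
    [-0.6, 0.9, 0, 0],
    [-0.6, 0.9, 0, 0],
  ],
)

```text
clock: 35.18
eef_pos: [0.5592, -0.0688, 0.1563]
tool_rot: [0.0, 1.0, -0.0, 0.0]
ft_force: [-0.3, -0.9, -0.8]
grip_width: 0.0477
grasp_force: 61.7
```

Call:
apply_moves(
  commands=[
    [-0.6, 0.9, 0, 0],
    [-0.6, 0.9, 0, 0],
    [-0.6, 0.9, 0, 0],
    [-0.6, 0.9, 0, 0],
    [-0.6, 0.9, 0, 0],
  ],
)

```text
clock: 35.6
eef_pos: [0.6192, 0.0212, 0.1563]
tool_rot: [0.0, 1.0, -0.0, 0.0]
ft_force: [0.5, -0.3, -0.3]
grip_width: 0.0477
grasp_force: 61.7
```

Call:
apply_moves(
  commands=[
    [-0.6, 0.9, 0, 0],
    [-0.6, 0.9, 0, 0],
    [-0.3, 0.9, 0, 0],
    [0, 0.9, 0, 0],
    [0, 0.2, 0, 0],
  ],
)

```text
clock: 36.02
eef_pos: [0.6489, 0.0991, 0.1558]
tool_rot: [-0.001, 1.0, 0.001, -0.0]
ft_force: [0.6, -0.4, -0.5]
grip_width: 0.0476
grasp_force: 61.7
```

Call:
apply_moves(
  commands=[
    [0, 0, 0, 0],
    [0, 0, 0, 0],
    [0, 0, 0, 0],
    [0, 0, 0, 0],
    [0, 0, 0, 0],
  ],
)

```text
clock: 36.43
eef_pos: [0.6488, 0.0952, 0.1559]
tool_rot: [0.001, 1.0, -0.0, 0.0]
ft_force: [0.4, 0.1, -0.1]
grip_width: 0.0481
grasp_force: 61.7
```

```bash
python3 - <<'E'
from h import *
t=bot.get_obs()['eef_pos']*1e3
wblob(t[0]-5,t[1],t[2]-5,'w13',18)
E
```

```text
pred [323.6 259. ] col [122. 133. 146.] area 8014 circle 648.4 96.2 dia 51.8 bbox [[623.8, 72.0], [674.1, 119.4]] tcp [648.9  95.3 155.9]
```

Call:
apply_moves(
  commands=[
    [0, 0.16, 0.3, 0],
    [0, 0, 0.6, 0],
    [0, 0, 0.6, 0],
    [0, 0, 0.4, 0],
    [0, 0, 0.15, 0],
  ],
)

```text
clock: 36.9
eef_pos: [0.6477, 0.0993, 0.1125]
tool_rot: [0.0, 1.0, -0.0, -0.002]
ft_force: [0.7, 0.6, -0.6]
grip_width: 0.0476
grasp_force: 61.7
```

Call:
apply_moves(
  commands=[
    [0, 0, 0.05, 0],
    [0, 0, 0.05, 0],
    [0, 0, 0.05, 0],
    [0, 0, 0, 0],
    [0, 0, 0, 0],
  ],
)

```text
clock: 37.32
eef_pos: [0.6492, 0.0996, 0.1123]
tool_rot: [0.0, 1.0, 0.0, 0.001]
ft_force: [1.2, 0.7, 0.6]
grip_width: 0.0479
grasp_force: 61.7
```

Call:
apply_moves(
  commands=[
    [0, 0, 0.04, 0],
    [0, 0, 0.04, 0],
    [0, 0, 0.02, 0],
    [0, 0, 0, 0],
    [0, 0, 0, 0],
  ],
)

```text
clock: 37.73
eef_pos: [0.6494, 0.0996, 0.1119]
tool_rot: [0.0, 1.0, 0.0, 0.001]
ft_force: [-3.0, 0.1, 7.6]
grip_width: 0.0475
grasp_force: 62.2
```

Call:
apply_moves(
  commands=[
    [0, 0, 0, 0],
    [0, 0, 0, 0],
    [0, 0, 0, 0],
    [0, 0, 0, 0],
    [0, 0, 0, 0],
  ],
  claw=0,
)

```text
clock: 38.15
eef_pos: [0.6488, 0.0995, 0.1093]
tool_rot: [0.0, 1.0, -0.0, -0.0]
ft_force: [-0.3, 0.1, 0.2]
grip_width: 0.0852
grasp_force: 0.0
```

Call:
apply_moves(
  commands=[
    [0, 0, -0.5, 0],
    [0, 0, -0.8, 0],
    [0, 0, -1, 0],
    [0, 0, -1, 0],
    [0, 0, -0.5, 0],
  ],
)

```text
clock: 38.57
eef_pos: [0.6501, 0.0997, 0.1893]
tool_rot: [0.0, 1.0, 0.0, 0.002]
ft_force: [0.1, -0.9, -0.1]
grip_width: 0.0855
grasp_force: 0.0
```

```bash
python3 - <<'E'
from h import *
wblob(649,99,107,'w14',15)
E
```

```text
pred [323.  213.4] col [123. 132. 144.] area 3763 circle 647.8 101.9 dia 53.6 bbox [[624.8, 75.4], [673.6, 125.8]] tcp [650.9  99.8 190.8]
```

Call:
apply_moves(
  commands=[
    [0.6, 0.5, 0, 0],
    [0.7, 0.6, 0, 0],
    [0.8, 0.6, 0, 0],
    [0.8, 0.6, 0, 0],
    [0.8, 0.6, 0, 0],
  ],
)

```text
clock: 39.03
eef_pos: [0.5738, 0.1578, 0.1849]
tool_rot: [0.0, 1.0, -0.0, -0.001]
ft_force: [-0.7, 0.5, 0.7]
grip_width: 0.0854
grasp_force: 0.0
```

Call:
apply_moves(
  commands=[
    [0.8, 0.6, 0.5, 0],
    [0.8, 0.6, 0.5, 0],
    [0.8, 0.6, 0.5, 0],
    [0.8, 0.6, 0.5, 0],
    [0.8, 0.6, 0.5, 0],
  ],
)

```text
clock: 39.45
eef_pos: [0.4937, 0.2179, 0.1347]
tool_rot: [0.0, 1.0, -0.0, -0.0]
ft_force: [0.5, 1.0, -0.5]
grip_width: 0.0852
grasp_force: 0.0
```

Call:
apply_moves(
  commands=[
    [0.8, 0.6, 0, 0],
    [0.8, 0.6, 0, 0],
    [0.15, 0, 0, 0],
    [0, 0, 0, 0],
    [0, 0, 0, 0],
  ],
)

```text
clock: 39.87
eef_pos: [0.4602, 0.2414, 0.1357]
tool_rot: [0.0, 1.0, -0.0, 0.0]
ft_force: [0.2, 0.3, -0.4]
grip_width: 0.0855
grasp_force: 0.0
```

```bash
python3 - <<'E'
from h import *
wblob(460,242,18,'w15',20)
wblob(473,130,18,None,20)
E
```

```text
pred [325.  201.2] col [201. 129. 156.] area 2126 circle 460.1 242.2 dia 42.7 bbox [[439.5, 221.1], [481.2, 263.0]] tcp [460.6 241.2 135.7]
pred [195.3 215.3] col [137. 151. 141.] area 63 circle 474.1 136.3 dia 15.6 bbox [[467.3, 129.1], [481.8, 144.0]] tcp [460.8 241.1 135.8]
```

Call:
apply_moves(
  commands=[
    [0, 0, 0.8, 0],
    [0, 0, 1, 0],
    [0, 0, 1, 0],
    [0, 0, 1, 0],
    [0, 0, 0.8, 0],
  ],
)

```text
clock: 40.38
eef_pos: [0.4604, 0.2407, 0.0423]
tool_rot: [0.001, 1.0, -0.0, -0.0]
ft_force: [-0.1, 0.4, 0.1]
grip_width: 0.0855
grasp_force: 0.0
```

Call:
apply_moves(
  commands=[
    [0, 0, 0.5, 0],
    [0, 0, 0.3, 0],
    [0, 0, 0.2, 0],
    [0, 0, 0, 0],
    [0, 0, 0, 0],
  ],
)

```text
clock: 40.8
eef_pos: [0.4606, 0.2417, 0.0243]
tool_rot: [0.0, 1.0, 0.0, 0.001]
ft_force: [-0.5, -0.2, 0.3]
grip_width: 0.0853
grasp_force: 0.0
```

Call:
apply_moves(
  commands=[
    [0, 0, 0, 0],
    [0, 0, 0, 0],
    [0, 0, 0, 0],
    [0, 0, 0, 0],
    [0, 0, 0, 0],
  ],
  claw=1,
)

```text
clock: 41.22
eef_pos: [0.4606, 0.242, 0.0248]
tool_rot: [0.0, 1.0, 0.0, 0.001]
ft_force: [-1.1, -0.8, 5.7]
grip_width: 0.0416
grasp_force: 60.7
```

Call:
apply_moves(
  commands=[
    [0, 0, -0.4, 0],
    [0, 0, -0.8, 0],
    [0, 0, -1, 0],
    [0, 0, -1, 0],
    [0, 0, -1, 0],
  ],
)

```text
clock: 41.63
eef_pos: [0.4596, 0.2414, 0.1088]
tool_rot: [0.0, 1.0, -0.0, -0.0]
ft_force: [-0.0, 0.3, -0.4]
grip_width: 0.0419
grasp_force: 60.7
```

Call:
apply_moves(
  commands=[
    [0, 0, -1, 0],
    [0, 0, -1, 0],
    [-0.5, -0.4, -0.9, 0],
    [-0.7, -0.5, 0, 0],
    [-0.8, -0.6, 0, 0],
  ],
)

```text
clock: 42.05
eef_pos: [0.5007, 0.2121, 0.1681]
tool_rot: [-0.001, 1.0, 0.001, 0.002]
ft_force: [0.0, 0.4, -0.8]
grip_width: 0.0415
grasp_force: 60.7
```

Call:
apply_moves(
  commands=[
    [-0.8, -0.6, 0, 0],
    [-0.8, -0.6, 0, 0],
    [-0.8, -0.6, 0, 0],
    [-0.8, -0.6, 0, 0],
    [-0.8, -0.6, 0, 0],
  ],
)

```text
clock: 42.47
eef_pos: [0.5804, 0.1508, 0.1661]
tool_rot: [0.0, 1.0, -0.0, -0.0]
ft_force: [-0.2, -0.3, 0.3]
grip_width: 0.0415
grasp_force: 60.7
```

Call:
apply_moves(
  commands=[
    [-0.8, -0.6, 0, 0],
    [-0.8, -0.6, 0, 0],
    [-0.8, -0.6, 0, 0],
    [-0.6, -0.5, 0, 0],
    [-0.4, -0.3, 0, 0],
  ],
)

```text
clock: 42.88
eef_pos: [0.6488, 0.0982, 0.1657]
tool_rot: [0.001, 1.0, -0.0, 0.0]
ft_force: [-0.2, -0.7, 0.0]
grip_width: 0.0417
grasp_force: 60.7
```

Call:
apply_moves(
  commands=[
    [0, 0, 0, 0],
    [0, 0, 0, 0],
    [0, 0, 0, 0],
    [0, 0, 0, 0],
    [0, 0, 0, 0],
  ],
)

```text
clock: 43.3
eef_pos: [0.6473, 0.1003, 0.166]
tool_rot: [-0.0, 1.0, 0.0, -0.0]
ft_force: [-0.1, -0.2, -0.7]
grip_width: 0.0418
grasp_force: 60.7
```

```bash
python3 - <<'E'
from h import *
t=bot.get_obs()['eef_pos']*1e3
wblob(t[0]-5,t[1],t[2]-5,'w16',25)
E
```

```text
pred [323.6 259.1] col [186. 129. 155.] area 5862 circle 645.9 100.9 dia 42.8 bbox [[624.9, 80.6], [667.0, 121.3]] tcp [647.4 100.3 166. ]
```

Call:
apply_moves(
  commands=[
    [-0.07, -0.03, 0.2, 0],
    [-0.07, -0.03, 0.5, 0],
    [0, 0, 0.5, 0],
    [0, 0, 0.3, 0],
    [0, 0, 0.12, 0],
  ],
)

```text
clock: 43.77
eef_pos: [0.6498, 0.0982, 0.1319]
tool_rot: [0.0, 1.0, -0.0, -0.001]
ft_force: [-2.9, -0.8, 8.9]
grip_width: 0.0418
grasp_force: 61.7
```

Call:
apply_moves(
  commands=[
    [0, 0, 0.04, 0],
    [0, 0, 0.04, 0],
    [0, 0, 0.04, 0],
    [0, 0, 0, 0],
    [0, 0, 0, 0],
  ],
)

```text
clock: 44.18
eef_pos: [0.6501, 0.0982, 0.132]
tool_rot: [0.0, 1.0, -0.0, -0.0]
ft_force: [-3.7, -1.7, 7.8]
grip_width: 0.0418
grasp_force: 61.4
```

Call:
apply_moves(
  commands=[
    [0, 0, 0, 0],
    [0, 0, 0, 0],
    [0, 0, 0, 0],
    [0, 0, 0, 0],
    [0, 0, 0, 0],
  ],
  claw=0,
)

```text
clock: 44.6
eef_pos: [0.6506, 0.0983, 0.1304]
tool_rot: [0.0, 1.0, -0.0, -0.0]
ft_force: [0.0, -0.1, 0.3]
grip_width: 0.085
grasp_force: 0.0
```

Call:
apply_moves(
  commands=[
    [0, 0, -0.5, 0],
    [0, 0, -0.8, 0],
    [0, 0, -1, 0],
    [0, 0, -0.8, 0],
    [0, 0, -0.4, 0],
  ],
)

```text
clock: 45.02
eef_pos: [0.6519, 0.0985, 0.2044]
tool_rot: [0.0, 1.0, 0.0, 0.002]
ft_force: [0.4, -0.1, 0.8]
grip_width: 0.0854
grasp_force: 0.0
```

```bash
python3 - <<'E'
from h import *
wblob(649,99,125,'w17',25)
E
```

```text
pred [324.7 212.3] col [187. 129. 154.] area 3089 circle 650.6 98.0 dia 45.6 bbox [[629.4, 76.2], [671.8, 120.5]] tcp [652.4  98.6 205.3]
```

Call:
apply_moves(
  commands=[
    [0.7, 0.15, 0, 0],
    [0.8, 0.15, 0, 0],
    [0.8, 0.15, 0, 0],
    [0.8, 0.15, 0, 0],
    [0.8, 0.15, 0, 0],
  ],
)

```text
clock: 45.48
eef_pos: [0.5715, 0.1133, 0.2001]
tool_rot: [0.0, 1.0, -0.0, -0.001]
ft_force: [1.1, -0.2, 0.6]
grip_width: 0.0854
grasp_force: 0.0
```

Call:
apply_moves(
  commands=[
    [0.8, 0.2, 0.6, 0],
    [0.8, 0.2, 0.6, 0],
    [0.8, 0.2, 0.6, 0],
    [0.8, 0.2, 0.6, 0],
    [0.8, 0.2, 0.6, 0],
  ],
)

```text
clock: 45.9
eef_pos: [0.4914, 0.1334, 0.1399]
tool_rot: [0.0, 1.0, -0.0, -0.0]
ft_force: [-0.0, 0.2, -0.1]
grip_width: 0.0858
grasp_force: 0.0
```

Call:
apply_moves(
  commands=[
    [0.8, 0.1, 0, 0],
    [0, 0, 0, 0],
    [0, 0, 0, 0],
    [0, 0, 0, 0],
    [0, 0, 0, 0],
  ],
)

```text
clock: 46.32
eef_pos: [0.478, 0.1354, 0.1414]
tool_rot: [0.0, 1.0, 0.0, 0.001]
ft_force: [1.2, 1.2, -0.1]
grip_width: 0.0856
grasp_force: 0.0
```

```bash
python3 - <<'E'
from h import *
wblob(473,136.3,18,'w18',20);wblob(485,136.3,18,None,17)
E
```

```text
pred [325.2 193.3] col [102. 180. 163.] area 173 circle 474.4 136.8 dia 12.2 bbox [[468.5, 131.2], [480.3, 142.6]] tcp [477.9 135.4 141.3]
pred [325.3 207.6] col [143. 126. 130.] area 142135 circle 515.4 43.8 dia 1014.4 bbox [[201.7, -438.3], [791.0, 469.7]] tcp [477.8 135.3 141.2]
```

Call:
apply_moves(
  commands=[
    [0.17, 0.03, 0.8, 0],
    [0, 0, 1, 0],
    [0, 0, 1, 0],
    [0, 0, 1, 0],
    [0, 0, 0.9, 0],
  ],
)

```text
clock: 46.83
eef_pos: [0.4739, 0.1358, 0.046]
tool_rot: [0.0, 1.0, 0.0, 0.0]
ft_force: [0.8, 0.0, -0.5]
grip_width: 0.0851
grasp_force: 0.0
```

Call:
apply_moves(
  commands=[
    [0, 0, 0.6, 0],
    [0, 0, 0.3, 0],
    [0, 0, 0.22, 0],
    [0, 0, 0, 0],
    [0, 0, 0, 0],
  ],
)

```text
clock: 47.25
eef_pos: [0.4739, 0.136, 0.025]
tool_rot: [0.0, 1.0, 0.0, 0.0]
ft_force: [0.3, -0.9, -0.4]
grip_width: 0.0854
grasp_force: 0.0
```

Call:
apply_moves(
  commands=[
    [0, 0, 0, 0],
    [0, 0, 0, 0],
    [0, 0, 0, 0],
    [0, 0, 0, 0],
    [0, 0, 0, 0],
  ],
  claw=1,
)

```text
clock: 47.67
eef_pos: [0.4738, 0.1362, 0.0254]
tool_rot: [0.0, 1.0, 0.0, 0.001]
ft_force: [-0.6, -0.4, 5.9]
grip_width: 0.0335
grasp_force: 59.1
```

Call:
apply_moves(
  commands=[
    [0, 0, -0.4, 0],
    [0, 0, -0.8, 0],
    [0, 0, -1, 0],
    [0, 0, -1, 0],
    [0, 0, -1, 0],
  ],
)

```text
clock: 48.08
eef_pos: [0.4728, 0.1358, 0.1095]
tool_rot: [0.0, 1.0, -0.0, -0.0]
ft_force: [0.9, -0.1, -2.3]
grip_width: 0.0333
grasp_force: 59.8
```

Call:
apply_moves(
  commands=[
    [0, 0, -1, 0],
    [0, 0, -1, 0],
    [0, 0, -1, 0],
    [-0.5, -0.1, -0.8, 0],
    [-0.7, -0.15, 0, 0],
  ],
)

```text
clock: 48.5
eef_pos: [0.4984, 0.1316, 0.1888]
tool_rot: [-0.0, 1.0, 0.001, 0.003]
ft_force: [0.8, 0.8, -1.5]
grip_width: 0.034
grasp_force: 59.8
```

Call:
apply_moves(
  commands=[
    [-0.8, -0.17, 0, 0],
    [-0.8, -0.17, 0, 0],
    [-0.8, -0.17, 0, 0],
    [-0.8, -0.17, 0, 0],
    [-0.8, -0.17, 0, 0],
  ],
)

```text
clock: 48.92
eef_pos: [0.5776, 0.1136, 0.1846]
tool_rot: [0.0, 1.0, -0.0, -0.0]
ft_force: [0.6, 0.5, -0.7]
grip_width: 0.0338
grasp_force: 59.8
```

Call:
apply_moves(
  commands=[
    [-0.8, -0.17, 0, 0],
    [-0.8, -0.17, 0, 0],
    [-0.8, -0.17, 0, 0],
    [-0.7, -0.17, 0, 0],
    [-0.4, -0.1, 0, 0],
  ],
)

```text
clock: 49.33
eef_pos: [0.6483, 0.0977, 0.1842]
tool_rot: [0.0, 1.0, -0.0, -0.0]
ft_force: [-0.7, 1.1, -0.2]
grip_width: 0.0339
grasp_force: 59.8
```

Call:
apply_moves(
  commands=[
    [0, 0, 0, 0],
    [0, 0, 0, 0],
    [0, 0, 0, 0],
    [0, 0, 0, 0],
    [0, 0, 0, 0],
  ],
)

```text
clock: 49.75
eef_pos: [0.6467, 0.0986, 0.1848]
tool_rot: [-0.0, 1.0, 0.0, -0.0]
ft_force: [-0.4, 0.2, -1.5]
grip_width: 0.0336
grasp_force: 59.8
```

```bash
python3 - <<'E'
from h import *
t=bot.get_obs()['eef_pos']*1e3
wblob(t[0],t[1]+.9,t[2]-6,'w19',25)
E
```

```text
pred [325.6 267.8] col [105. 182. 166.] area 549 circle 646.6 99.1 dia 13.1 bbox [[640.6, 92.8], [652.7, 105.2]] tcp [646.8  98.6 184.8]
```

Call:
apply_moves(
  commands=[
    [-0.07, 0, 0.2, 0],
    [-0.07, 0, 0.5, 0],
    [0, 0, 0.5, 0],
    [0, 0, 0.3, 0],
    [0, 0, 0.1, 0],
  ],
)

```text
clock: 50.22
eef_pos: [0.6491, 0.0982, 0.1505]
tool_rot: [0.0, 1.0, -0.0, -0.002]
ft_force: [-2.0, -0.5, 2.9]
grip_width: 0.034
grasp_force: 60.3
```

Call:
apply_moves(
  commands=[
    [0, 0, 0.04, 0],
    [0, 0, 0.04, 0],
    [0, 0, 0.04, 0],
    [0, 0, 0, 0],
    [0, 0, 0, 0],
  ],
)

```text
clock: 50.63
eef_pos: [0.6503, 0.0984, 0.1505]
tool_rot: [0.0, 1.0, 0.0, 0.0]
ft_force: [-0.7, -0.1, 0.2]
grip_width: 0.0338
grasp_force: 59.9
```

Call:
apply_moves(
  commands=[
    [0, 0, 0.04, 0],
    [0, 0, 0.02, 0],
    [0, 0, 0, 0],
    [0, 0, 0, 0],
    [0, 0, 0, 0],
  ],
)

```text
clock: 51.05
eef_pos: [0.6505, 0.0984, 0.1505]
tool_rot: [0.0, 1.0, 0.0, 0.001]
ft_force: [-2.0, -1.6, 4.5]
grip_width: 0.0335
grasp_force: 60.3
```

Call:
apply_moves(
  commands=[
    [0, 0, 0, 0],
    [0, 0, 0, 0],
    [0, 0, 0, 0],
    [0, 0, 0, 0],
    [0, 0, 0, 0],
  ],
  claw=0,
)

```text
clock: 51.47
eef_pos: [0.6501, 0.0983, 0.1486]
tool_rot: [0.0, 1.0, -0.0, -0.0]
ft_force: [0.0, 0.8, 0.4]
grip_width: 0.0855
grasp_force: 0.0
```

Call:
apply_moves(
  commands=[
    [0, 0, -0.5, 0],
    [0, 0, -0.8, 0],
    [0, 0, -0.8, 0],
    [0, 0, -0.6, 0],
    [0, 0, -0.3, 0],
  ],
)

```text
clock: 51.88
eef_pos: [0.6511, 0.0985, 0.2119]
tool_rot: [0.0, 1.0, 0.0, 0.002]
ft_force: [-0.1, -0.4, 0.4]
grip_width: 0.0852
grasp_force: 0.0
```

Call:
apply_moves(
  commands=[
    [0.9, -0.6, 0, 0],
    [0.9, -0.6, 0, 0],
    [0.9, -0.6, 0, 0],
    [0.9, -0.6, 0, 0],
    [0.9, -0.6, 0, 0],
  ],
)

```text
clock: 52.3
eef_pos: [0.5591, 0.0379, 0.209]
tool_rot: [0.0, 1.0, -0.0, -0.0]
ft_force: [-0.2, -0.6, 0.6]
grip_width: 0.0853
grasp_force: 0.0
```

```bash
python3 - <<'E'
from h import *
a=snap('scene','s6')['image'];b=snap('side','d6')['image']
f=lambda i,x,y,w,h,s:cv2.resize(i[y:y+h,x:x+w],None,fx=s,fy=s,interpolation=cv2.INTER_CUBIC)
g=np.vstack([np.hstack([f(a,290,180,90,75,4),f(b,290,110,90,75,4)]),np.hstack([f(a,226,120,90,75,4),f(b,315,240,90,75,4)])])
cv2.imwrite('pics/g6.png',g);print(np.round(bot.get_obs()['eef_pos'],4))
E
```

```text
[0.5574 0.0368 0.2092]
```

View pics/g6.png

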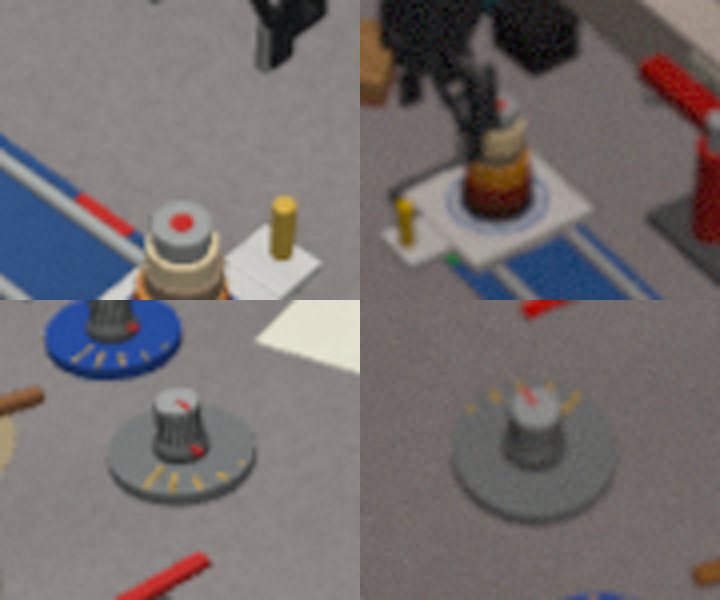

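The stack stands: steel cap on top, then cream, tan, golden, red-brown and dark, with each one centred. On the grey gauge the red pointer sits near mark 1 or 2, so I'll look closer from above it.

Call:
apply_moves(
  commands=[
    [0.2, -0.8, 0, 0],
    [0.2, -0.8, 0, 0],
    [0.2, -0.8, 0, 0],
    [0.2, -0.8, 0, 0],
    [0.2, -0.8, 0, 0],
  ],
)

```text
clock: 52.82
eef_pos: [0.5406, -0.042, 0.2091]
tool_rot: [-0.0, 1.0, 0.0, 0.0]
ft_force: [1.2, -0.1, -0.1]
grip_width: 0.0855
grasp_force: 0.0
```

Call:
apply_moves(
  commands=[
    [0.2, -0.8, 0, 0],
    [0.2, -0.8, 0, 0],
    [0.2, -0.8, 0, 0],
    [0.2, -0.8, 0, 0],
    [0.2, -0.8, 0, 0],
  ],
)

```text
clock: 53.23
eef_pos: [0.5206, -0.1222, 0.2091]
tool_rot: [-0.0, 1.0, 0.0, 0.0]
ft_force: [-0.1, 0.0, 0.6]
grip_width: 0.0855
grasp_force: 0.0
```

Call:
apply_moves(
  commands=[
    [0.2, -0.8, 0, 0],
    [0.2, -0.8, 0, 0],
    [0.2, -0.8, 0, 0],
    [0.2, -0.8, 0, 0],
    [0.2, -0.8, 0, 0],
  ],
)

```text
clock: 53.65
eef_pos: [0.5006, -0.2024, 0.2091]
tool_rot: [-0.0, 1.0, -0.0, 0.0]
ft_force: [0.3, -1.0, -0.6]
grip_width: 0.0856
grasp_force: 0.0
```

Call:
apply_moves(
  commands=[
    [0.2, -0.8, 0, 0],
    [0.2, -0.8, 0, 0],
    [0.2, -0.8, 0, 0],
    [0.2, -0.8, 0, 0],
    [0.2, -0.8, 0, 0],
  ],
)

```text
clock: 54.07
eef_pos: [0.4805, -0.2825, 0.2091]
tool_rot: [-0.0, 1.0, -0.0, 0.0]
ft_force: [-0.3, -1.0, 0.2]
grip_width: 0.0853
grasp_force: 0.0
```

Call:
apply_moves(
  commands=[
    [0.2, -0.8, 0, 0],
    [0.2, -0.8, 0, 0],
    [0.2, -0.8, 0, 0],
    [0.1, -0.8, 0, 0],
    [0, -0.8, 0, 0],
  ],
)

```text
clock: 54.48
eef_pos: [0.4662, -0.3627, 0.209]
tool_rot: [0.0, 1.0, -0.0, 0.0]
ft_force: [0.6, -0.3, -0.1]
grip_width: 0.0856
grasp_force: 0.0
```

Call:
apply_moves(
  commands=[
    [0, -0.3, 0, 0],
    [0, 0, 0, 0],
    [0, 0, 0, 0],
    [0, 0, 0, 0],
    [0, 0, 0, 0],
  ],
)

```text
clock: 54.9
eef_pos: [0.4662, -0.3668, 0.2089]
tool_rot: [-0.0, 1.0, 0.0, -0.0]
ft_force: [0.0, 0.1, 0.5]
grip_width: 0.0851
grasp_force: 0.0
```

```bash
python3 - <<'E'
from h import *
c=snap('wrist','w20');p=projw(c,[.4629,-.3699,.062]);print(p,np.round(bot.get_obs()['eef_pos'],4))
u,v=np.round(p).astype(int);print(u,v)
cv2.imwrite('pics/w20c.png',cv2.resize(c['image'][v-80:v+80,u-80:u+80],None,fx=3.75,fy=3.75,interpolation=cv2.INTER_CUBIC))
E
```

```text
[320.65768591 188.91491095] [ 0.4663 -0.3668  0.209 ]
321 189
```

View pics/w20c.png

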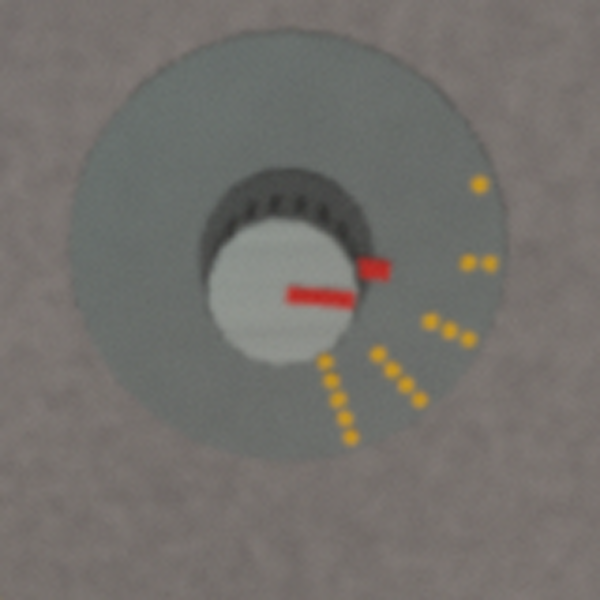

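```bash
python3 - <<'E'
from h import *
c=load('w20');f=lambda px,z:atz(*rayw(c,(np.array(px)+.5)/3.75-.5+[241,109]),z)*1e3
ctr=(f((70,245),.014)+f((507,245),.014))/2; c2=(f((288,28),.014)+f((288,462),.014))/2
B=np.array([c2[0],ctr[1]]);print('base',B)
tc=np.array([(f((283,217),.062)[0]+f((283,365),.062)[0])/2,(f((208,291),.062)[1]+f((358,291),.062)[1])/2]);print('top',tc)
ang=lambda p,o:np.degrees(np.arctan2(p[0]-o[0],p[1]-o[1]))
M=[ang(f(p,.014),B) for p in ((480,184),(479,263),(450,330),(399,377),(338,400))];print(np.round(M,1))
print('top tip',ang(f((355,300),.062),tc),'line dir',ang(f((355,300),.062),f((288,295),.062)))
for z in(.018,.022,.026,.03):print('block',z,ang(f((375,270),z),B),np.hypot(*(f((375,270),z)[:2]-B)))
E
```

```text
base [ 460.70037727 -373.99157332]
top [ 460.71615545 -373.96450387]
[-20.2   2.9  25.8  48.8  71.7]
top tip 6.442341742722008 line dir 4.39759274152605
block 0.018 9.435481870685384 24.37420659077295
block 0.022 7.523642593298276 24.043569524904072
block 0.026 5.560745053311031 23.74043099833939
block 0.03 3.549502745126295 23.465856736836535
```

Call:
apply_moves(
  commands=[
    [0.14, -0.2, 0.8, 0],
    [0.14, -0.2, 1, 0],
    [0, 0, 1, 0],
    [0, 0, 1, 0],
    [0, 0, 1, 0],
  ],
)

```text
clock: 55.37
eef_pos: [0.4606, -0.3751, 0.1124]
tool_rot: [-0.0, 1.0, -0.0, 0.0]
ft_force: [0.0, -0.4, -0.3]
grip_width: 0.0851
grasp_force: 0.0
```

Call:
apply_moves(
  commands=[
    [0, 0, 1, 0],
    [0, 0, 0.8, 0],
    [0, 0, 0.6, 0],
    [0, 0, 0.3, 0],
    [0, 0, 0, 0],
  ],
)

```text
clock: 55.78
eef_pos: [0.4596, -0.3744, 0.0574]
tool_rot: [-0.0, 1.0, 0.001, -0.001]
ft_force: [-0.2, -0.6, 0.0]
grip_width: 0.0854
grasp_force: 0.0
```

Call:
apply_moves(
  commands=[
    [0, 0, 0, 0],
    [0, 0, 0, 0],
    [0, 0, 0, 0],
    [0, 0, 0, 0],
    [0, 0, 0, 0],
  ],
  claw=1,
)

```text
clock: 56.2
eef_pos: [0.461, -0.3747, 0.0604]
tool_rot: [-0.0, 1.0, 0.001, 0.001]
ft_force: [-1.0, 4.4, 6.0]
grip_width: 0.0345
grasp_force: 60.0
```

Call:
apply_moves(
  commands=[
    [0, 0, 0, 0.11],
    [0, 0, 0, 0.11],
    [0, 0, 0, 0.11],
    [0, 0, 0, 0.11],
    [0, 0, 0, 0.11],
  ],
)

```text
clock: 56.62
eef_pos: [0.461, -0.3748, 0.0604]
tool_rot: [0.286, 0.958, 0.001, 0.001]
ft_force: [-1.0, 2.3, 5.9]
grip_width: 0.034
grasp_force: 60.2
```

Call:
apply_moves(
  commands=[
    [0, 0, 0, 0.11],
    [0, 0, 0, 0.11],
    [0, 0, 0, 0.11],
    [0, 0, 0, 0.11],
    [0, 0, 0, 0.11],
  ],
)

```text
clock: 57.03
eef_pos: [0.4608, -0.375, 0.0604]
tool_rot: [0.547, 0.837, 0.001, 0.0]
ft_force: [-1.2, 3.0, 6.0]
grip_width: 0.0343
grasp_force: 60.2
```

Call:
apply_moves(
  commands=[
    [0, 0, 0, 0],
    [0, 0, 0, 0],
    [0, 0, 0, 0],
    [0, 0, 0, 0],
    [0, 0, 0, 0],
  ],
)

```text
clock: 57.45
eef_pos: [0.4609, -0.375, 0.0605]
tool_rot: [0.545, 0.839, 0.001, 0.0]
ft_force: [-0.5, 3.7, 6.1]
grip_width: 0.0339
grasp_force: 60.2
```

Call:
apply_moves(
  commands=[
    [0, 0, 0, 0],
    [0, 0, 0, 0],
    [0, 0, 0, 0],
    [0, 0, 0, 0],
    [0, 0, 0, 0],
  ],
  claw=0,
)

```text
clock: 57.87
eef_pos: [0.4604, -0.3758, 0.0589]
tool_rot: [0.545, 0.839, -0.0, 0.0]
ft_force: [-0.3, -0.2, 0.0]
grip_width: 0.0849
grasp_force: 0.0
```

Call:
apply_moves(
  commands=[
    [0, 0, -0.5, 0],
    [0, 0, -1, 0],
    [0, 0, -1, -0.1],
    [0, 0, -1, -0.1],
    [0, 0, -1, -0.1],
  ],
)

```text
clock: 58.28
eef_pos: [0.4604, -0.3757, 0.1505]
tool_rot: [0.405, 0.915, -0.0, 0.0]
ft_force: [-0.8, 0.1, -0.2]
grip_width: 0.0852
grasp_force: 0.0
```

Call:
apply_moves(
  commands=[
    [0, 0, -1, -0.1],
    [0, 0, -1, -0.1],
    [0, 0, -1, -0.1],
    [0, 0, 0, -0.1],
    [0, 0, 0, -0.1],
  ],
)

```text
clock: 58.7
eef_pos: [0.4613, -0.3764, 0.2119]
tool_rot: [0.154, 0.988, -0.001, 0.002]
ft_force: [0.5, 0.1, -1.4]
grip_width: 0.086
grasp_force: 0.0
```

Call:
apply_moves(
  commands=[
    [0, 0, 0, -0.1],
    [0, 0, 0, -0.1],
    [0, 0, 0, -0.1],
    [0, 0, 0, 0],
    [0, 0, 0, 0],
  ],
)

```text
clock: 59.12
eef_pos: [0.4604, -0.3757, 0.2095]
tool_rot: [0.001, 1.0, -0.0, 0.0]
ft_force: [0.2, 0.4, 1.2]
grip_width: 0.0851
grasp_force: 0.0
```

```bash
python3 - <<'E'
from h import *
c=snap('wrist','w21');p=projw(c,[.4607,-.374,.062]);o=bot.get_obs();print(p,np.round(o['eef_pos'],4),np.round(o['tool_rot'],3))
u,v=np.round(p).astype(int);print(u,v)
cv2.imwrite('pics/w21c.png',cv2.resize(c['image'][v-80:v+80,u-80:u+80],None,fx=3.75,fy=3.75,interpolation=cv2.INTER_CUBIC))
E
```

```text
[326.25949498 192.60152906] [ 0.4604 -0.3757  0.2094] [ 0.001  1.    -0.     0.   ]
326 193
```

View pics/w21c.png

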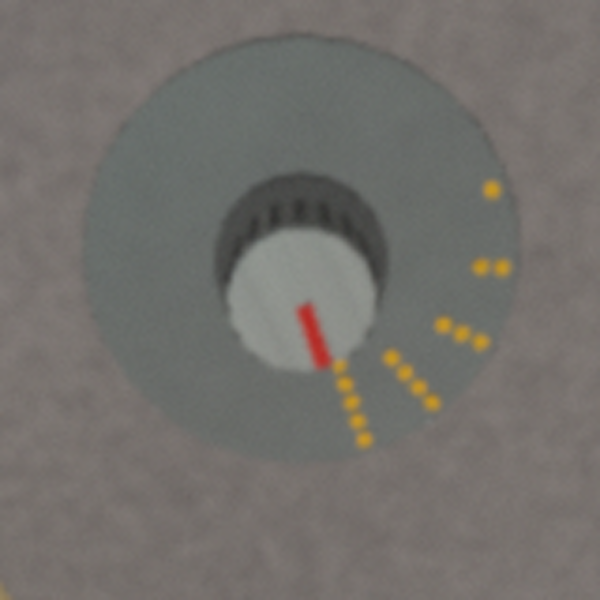

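Sleeve pointer lines up with the five-dot mark. Next is the handle.

Call:
apply_moves(
  commands=[
    [-0.15, 0.8, 0, 0],
    [-0.18, 0.9, 0, 0],
    [-0.18, 0.9, 0, 0],
    [-0.18, 0.9, 0, 0],
    [-0.18, 0.9, 0, 0],
  ],
)

```text
clock: 59.58
eef_pos: [0.4778, -0.2861, 0.209]
tool_rot: [0.001, 1.0, 0.0, -0.0]
ft_force: [0.4, -0.1, 1.0]
grip_width: 0.0853
grasp_force: 0.0
```

Call:
apply_moves(
  commands=[
    [-0.18, 0.9, 0, 0],
    [-0.18, 0.9, 0, 0],
    [-0.18, 0.9, 0, 0],
    [-0.18, 0.9, 0, 0],
    [-0.18, 0.9, 0, 0],
  ],
)

```text
clock: 60.0
eef_pos: [0.4958, -0.196, 0.2091]
tool_rot: [0.001, 1.0, 0.0, 0.0]
ft_force: [0.7, 0.4, 0.3]
grip_width: 0.0854
grasp_force: 0.0
```

Call:
apply_moves(
  commands=[
    [-0.18, 0.9, 0, 0],
    [-0.18, 0.9, 0, 0],
    [-0.18, 0.9, 0, 0],
    [-0.18, 0.9, 0, 0],
    [-0.18, 0.9, 0, 0],
  ],
)

```text
clock: 60.42
eef_pos: [0.5137, -0.106, 0.2091]
tool_rot: [0.001, 1.0, 0.0, -0.0]
ft_force: [0.3, -0.7, -0.7]
grip_width: 0.0855
grasp_force: 0.0
```

Call:
apply_moves(
  commands=[
    [-0.18, 0.9, 0, 0],
    [-0.18, 0.9, 0, 0],
    [-0.18, 0.9, 0, 0],
    [-0.18, 0.9, 0, 0],
    [-0.18, 0.9, 0, 0],
  ],
)

```text
clock: 60.83
eef_pos: [0.5316, -0.016, 0.2091]
tool_rot: [0.001, 1.0, 0.0, 0.0]
ft_force: [0.3, 0.6, -0.6]
grip_width: 0.0854
grasp_force: 0.0
```

Call:
apply_moves(
  commands=[
    [-0.18, 0.9, 0, 0],
    [-0.18, 0.9, 0, 0],
    [-0.18, 0.9, 0, 0],
    [-0.18, 0.9, 0, 0],
    [-0.18, 0.9, 0, 0],
  ],
)

```text
clock: 61.25
eef_pos: [0.5495, 0.0739, 0.2091]
tool_rot: [0.001, 1.0, 0.0, -0.0]
ft_force: [0.1, 0.3, -0.3]
grip_width: 0.0852
grasp_force: 0.0
```

Call:
apply_moves(
  commands=[
    [-0.1, 0.8, 0, 0],
    [0, 0.4, 0, 0],
    [0, 0, 0, 0],
    [0, 0, 0, 0],
    [0, 0, 0, 0],
  ],
)

```text
clock: 61.67
eef_pos: [0.5515, 0.0958, 0.2089]
tool_rot: [0.001, 1.0, -0.0, -0.0]
ft_force: [0.3, -0.8, -0.2]
grip_width: 0.085
grasp_force: 0.0
```

```bash
python3 - <<'E'
from h import *
wblob(551.1,97.1,80,'w22',25)
for cam in('scene','side'):wblob(649.5,99,143,None,22,cam)
E
```

```text
pred [325.9 197.3] col [167. 130. 188.] area 212 circle 550.9 96.4 dia 13.9 bbox [[544.0, 89.7], [557.8, 103.1]] tcp [551.7  95.6 209. ]
pred [335.5 234.7] col [146. 144. 136.] area 152142 circle -133.1 -759.4 dia 3250.4 bbox [[-1512.9, -2163.4], [1330.1, 543.0]] tcp [551.7  95.5 209. ]
pred [323.9 135.9] col [125. 133. 132.] area 51388 circle 511.1 756.8 dia 852.9 bbox [[197.3, 457.0], [886.6, 1183.2]] tcp [551.8  95.5 209. ]
```

Call:
apply_moves(
  commands=[
    [0.03, 0, 0.8, 0],
    [0, 0, 1, 0],
    [0, 0, 1, 0],
    [0, 0, 1, 0],
    [0, 0, 1, 0],
  ],
)

```text
clock: 62.23
eef_pos: [0.5513, 0.0955, 0.1123]
tool_rot: [0.001, 1.0, 0.0, 0.0]
ft_force: [-0.3, -0.3, 0.1]
grip_width: 0.0853
grasp_force: 0.0
```

Call:
apply_moves(
  commands=[
    [0, 0, 0.9, 0],
    [0, 0, 0.6, 0],
    [0, 0, 0.4, 0],
    [0, 0, 0.15, 0],
    [0, 0, 0, 0],
  ],
)

```text
clock: 62.65
eef_pos: [0.551, 0.0959, 0.0715]
tool_rot: [0.0, 1.0, -0.0, -0.001]
ft_force: [-0.4, 0.4, 1.3]
grip_width: 0.0853
grasp_force: 0.0
```

Call:
apply_moves(
  commands=[
    [0, 0, 0, 0],
    [0, 0, 0, 0],
    [0, 0, 0, 0],
    [0, 0, 0, 0],
    [0, 0, 0, 0],
  ],
  claw=0.75,
)

```text
clock: 63.07
eef_pos: [0.5516, 0.0964, 0.0725]
tool_rot: [0.0, 1.0, 0.0, 0.001]
ft_force: [0.3, -0.6, -0.3]
grip_width: 0.0255
grasp_force: 0.0
```

Call:
apply_moves(
  commands=[
    [0, 0, 0, 0],
    [0, 0, 0, 0],
    [0, 0, 0, 0],
    [0, 0, 0, 0],
    [0, 0, 0, 0],
  ],
  claw=1,
)

```text
clock: 63.48
eef_pos: [0.5515, 0.0963, 0.0725]
tool_rot: [0.0, 1.0, -0.0, 0.0]
ft_force: [-1.4, -1.1, 5.9]
grip_width: 0.0141
grasp_force: 58.4
```

Call:
apply_moves(
  commands=[
    [0, -0.02, 0, 0],
    [0, -0.05, 0, 0],
    [-0.002, -0.08, 0, 0],
    [-0.003, -0.11, 0, 0],
    [-0.004, -0.14, 0, 0],
  ],
)

```text
clock: 63.9
eef_pos: [0.5517, 0.0897, 0.0725]
tool_rot: [-0.0, 1.0, 0.001, 0.0]
ft_force: [-1.7, 3.3, 5.0]
grip_width: 0.0142
grasp_force: 58.8
```

Call:
apply_moves(
  commands=[
    [-0.004, -0.15, 0, 0],
    [-0.004, -0.15, 0, 0],
    [-0.004, -0.15, 0, 0],
    [-0.004, -0.15, 0, 0],
    [-0.004, -0.15, 0, 0],
  ],
)

```text
clock: 64.32
eef_pos: [0.552, 0.0745, 0.0725]
tool_rot: [-0.0, 1.0, 0.001, 0.0]
ft_force: [-1.6, 4.2, 5.9]
grip_width: 0.0147
grasp_force: 58.8
```

Call:
apply_moves(
  commands=[
    [-0.004, -0.15, 0, 0],
    [-0.004, -0.15, 0, 0],
    [-0.004, -0.15, 0, 0],
    [-0.004, -0.15, 0, 0],
    [-0.004, -0.15, 0, 0],
  ],
)

```text
clock: 64.73
eef_pos: [0.5523, 0.0595, 0.0725]
tool_rot: [-0.0, 1.0, 0.001, 0.0]
ft_force: [-1.8, 3.5, 5.6]
grip_width: 0.0143
grasp_force: 58.8
```

Call:
apply_moves(
  commands=[
    [-0.004, -0.15, 0, 0],
    [-0.004, -0.15, 0, 0],
    [-0.004, -0.15, 0, 0],
    [-0.004, -0.15, 0, 0],
    [-0.004, -0.15, 0, 0],
  ],
)

```text
clock: 65.15
eef_pos: [0.5527, 0.0445, 0.0724]
tool_rot: [-0.0, 1.0, 0.001, 0.0]
ft_force: [-2.4, 4.1, 6.8]
grip_width: 0.0143
grasp_force: 58.8
```

Call:
apply_moves(
  commands=[
    [-0.004, -0.15, 0, 0],
    [-0.004, -0.15, 0, 0],
    [-0.004, -0.15, 0, 0],
    [-0.004, -0.15, 0, 0],
    [-0.004, -0.15, 0, 0],
  ],
)

```text
clock: 65.57
eef_pos: [0.553, 0.0294, 0.0725]
tool_rot: [-0.0, 1.0, 0.001, 0.0]
ft_force: [-2.9, 4.0, 6.6]
grip_width: 0.0142
grasp_force: 58.8
```

Call:
apply_moves(
  commands=[
    [-0.004, -0.15, 0, 0],
    [-0.004, -0.15, 0, 0],
    [-0.004, -0.15, 0, 0],
    [-0.004, -0.15, 0, 0],
    [-0.004, -0.15, 0, 0],
  ],
)

```text
clock: 65.98
eef_pos: [0.5534, 0.0144, 0.0724]
tool_rot: [-0.0, 1.0, 0.001, 0.0]
ft_force: [-2.1, 3.2, 7.3]
grip_width: 0.014
grasp_force: 58.8
```

Call:
apply_moves(
  commands=[
    [-0.004, -0.15, 0, 0],
    [-0.004, -0.15, 0, 0],
    [-0.004, -0.15, 0, 0],
    [-0.004, -0.15, 0, 0],
    [-0.004, -0.15, 0, 0],
  ],
)

```text
clock: 66.4
eef_pos: [0.5537, -0.0006, 0.0725]
tool_rot: [-0.0, 1.0, 0.001, 0.0]
ft_force: [-3.5, 3.6, 6.6]
grip_width: 0.0142
grasp_force: 58.9
```

Call:
apply_moves(
  commands=[
    [-0.004, -0.15, 0, 0],
    [-0.004, -0.15, 0, 0],
    [-0.004, -0.15, 0, 0],
    [-0.004, -0.15, 0, 0],
    [-0.004, -0.15, 0, 0],
  ],
)

```text
clock: 66.82
eef_pos: [0.554, -0.0156, 0.0725]
tool_rot: [-0.0, 1.0, 0.001, -0.0]
ft_force: [-2.9, 4.2, 7.1]
grip_width: 0.0145
grasp_force: 58.9
```

Call:
apply_moves(
  commands=[
    [-0.004, -0.15, 0, 0],
    [-0.004, -0.15, 0, 0],
    [-0.004, -0.13, 0, 0],
    [-0.003, -0.11, 0, 0],
    [-0.002, -0.09, 0, 0],
  ],
)

```text
clock: 67.23
eef_pos: [0.5543, -0.0283, 0.0725]
tool_rot: [-0.0, 1.0, 0.001, -0.0]
ft_force: [-2.9, 3.9, 6.8]
grip_width: 0.0143
grasp_force: 59.0
```

Call:
apply_moves(
  commands=[
    [0, -0.07, 0, 0],
    [0, -0.05, 0, 0],
    [0, -0.03, 0, 0],
    [0, 0, 0, 0],
    [0, 0, 0, 0],
  ],
)

```text
clock: 67.65
eef_pos: [0.5544, -0.0315, 0.0725]
tool_rot: [-0.0, 1.0, 0.001, -0.0]
ft_force: [-2.9, 1.3, 7.2]
grip_width: 0.0138
grasp_force: 59.0
```

Call:
apply_moves(
  commands=[
    [0, -0.04, 0, 0],
    [0, -0.05, 0, 0],
    [0, -0.03, 0, 0],
    [0, 0, 0, 0],
    [0, 0, 0, 0],
  ],
)

```text
clock: 68.07
eef_pos: [0.5544, -0.0339, 0.0724]
tool_rot: [-0.0, 1.0, 0.001, 0.0]
ft_force: [-2.5, 2.7, 6.9]
grip_width: 0.0143
grasp_force: 58.9
```

Call:
apply_moves(
  commands=[
    [0, 0, 0, 0],
    [0, 0, 0, 0],
    [0, 0, 0, 0],
    [0, 0, 0, 0],
    [0, 0, 0, 0],
  ],
)

```text
clock: 68.48
eef_pos: [0.5544, -0.0339, 0.0725]
tool_rot: [-0.0, 1.0, 0.001, 0.0]
ft_force: [-0.9, 1.7, 6.6]
grip_width: 0.0143
grasp_force: 58.9
```

Travel is 130.2 mm. I'll release, rise, back off and look.

Call:
apply_moves(
  commands=[
    [0, 0, 0, 0],
    [0, 0, 0, 0],
    [0, 0, 0, 0],
    [0, 0, 0, 0],
    [0, 0, 0, 0],
  ],
  claw=0.6,
)

```text
clock: 68.9
eef_pos: [0.5545, -0.0348, 0.0716]
tool_rot: [0.0, 1.0, -0.0, -0.0]
ft_force: [0.7, 0.4, 0.2]
grip_width: 0.034
grasp_force: 0.0
```

Call:
apply_moves(
  commands=[
    [0, 0, -0.4, 0],
    [0, 0, -0.8, 0],
    [0, 0, -1, 0],
    [0, 0, -1, 0],
    [0, 0, -1, 0],
  ],
)

```text
clock: 69.32
eef_pos: [0.5545, -0.0347, 0.1572]
tool_rot: [0.0, 1.0, -0.0, 0.0]
ft_force: [0.3, 0.4, 0.8]
grip_width: 0.0342
grasp_force: 0.0
```

Call:
apply_moves(
  commands=[
    [0, 0, -0.8, 0],
    [0, 0, -0.8, 0],
    [0, 0, -0.8, 0],
    [0, 0, 0, 0],
    [0, 0, 0, 0],
  ],
)

```text
clock: 69.73
eef_pos: [0.5553, -0.0348, 0.2051]
tool_rot: [0.0, 1.0, -0.0, 0.001]
ft_force: [0.4, 0.4, 0.4]
grip_width: 0.0342
grasp_force: 0.0
```

```bash
python3 - <<'E'
from h import *
wblob(554.5,-33,80,'w23',25)
a=snap('scene','s7')['image'];b=snap('side','d7')['image'];w=cv2.imread('pics/w23.png')
f=lambda i,x,y,ww,h,W,H:cv2.resize(i[y:y+h,x:x+ww],(W,H),interpolation=cv2.INTER_CUBIC)
cv2.imwrite('pics/g7.png',np.vstack([np.hstack([f(a,220,150,130,100,390,300),f(b,290,120,130,100,390,300)]),f(w,60,110,520,200,780,300)]))
E
```

```text
pred [326.4 197.7] col [174. 131. 190.] area 219 circle 553.8 -33.6 dia 14.1 bbox [[547.2, -39.9], [559.9, -26.7]] tcp [554.5 -34.7 203.8]
```

View pics/g7.png

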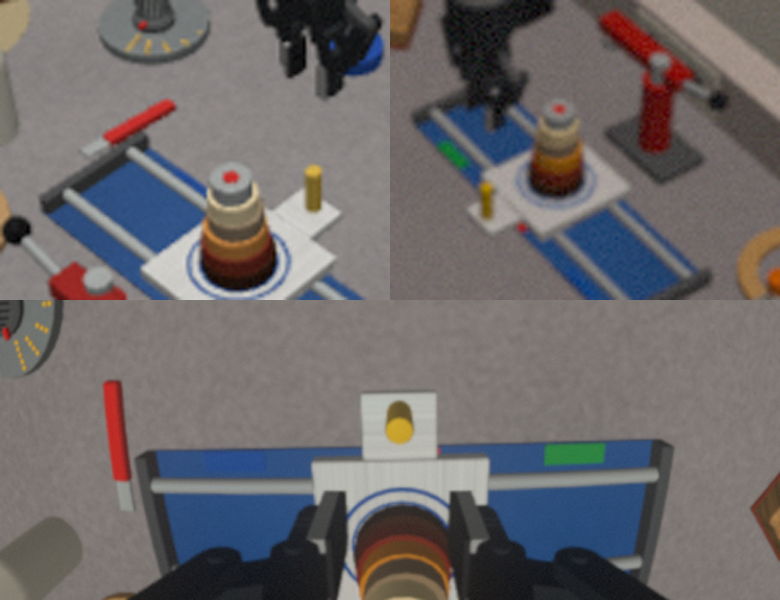

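The final views show the carrier 130.0 mm along at the red station, with the stack standing centred inside the rings, the gauge on five dots, and the gripper clear.

```bash
python3 -c "
from workcell import bot
print(bot.job_done())"
```

```text
the job is handed in; nothing more can be done
None
```

I finished the job and handed it in at about 70 s: the offcut is in the bin, all five plies and the steel disc are stacked centred, the gauge reads 5, and the carrier is at the red press station with nothing held; the judge's result was not shown.

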